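Eggs into the steamer and the salting crock

TASK

Get the mixed eggs on the baking tray under way: lower every brown hen's egg gently into the steamer pot on the hob and every pale blue-green duck egg gently into the brown salting crock, setting them down without dropping, pressing or knocking them. Once all the hen's eggs are in the pot put its lid on properly, and only then turn the hob's heat knob clockwise as far as it will go. Leave the spice jar with the red cap and the white kitchen timer where they stand.

Things in the scene. Friction and masses are not known exactly. Their poses are not given: they have to be found in the camera images.
- hen0_c (a point): Hen's egg 0: brown, an egg shape 57 mm long and 44 mm across, about 60 g, starts lying on its side on the tray. The point is its centre; its x axis runs along the egg's length (narrow end +x). Absent in some starts.
- hen1_c (a point): Hen's egg 1: brown, an egg shape 57 mm long and 44 mm across, about 60 g, starts lying on its side on the tray. The point is its centre; its x axis runs along the egg's length (narrow end +x). Absent in some starts.
- hen2_c (a point): Hen's egg 2: brown, an egg shape 57 mm long and 44 mm across, about 60 g, starts lying on its side on the tray. The point is its centre; its x axis runs along the egg's length (narrow end +x). Absent in some starts.
- duck0_c (a point): Duck egg 0: pale blue-green, an egg shape 64 mm long and 48 mm across, about 75 g, starts lying on its side on the tray. The point is its centre; its x axis runs along the egg's length (narrow end +x). Absent in some starts.
- duck1_c (a point): Duck egg 1: pale blue-green, an egg shape 64 mm long and 48 mm across, about 75 g, starts lying on its side on the tray. The point is its centre; its x axis runs along the egg's length (narrow end +x). Absent in some starts.
- duck2_c (a point): Duck egg 2: pale blue-green, an egg shape 64 mm long and 48 mm across, about 75 g, starts lying on its side on the tray. The point is its centre; its x axis runs along the egg's length (narrow end +x). Absent in some starts.
- pot_rim (a point): Centre of the mouth of the steel steamer pot, level with its rim, 181 mm above the table. The pot stands on the hob and cannot move; outside diameter 186 mm, inside 180 mm (straight walls), loop handles reaching 126 mm from its axis on two opposite sides (the hob's left and right) 26 mm below the rim.
- pot_in (a point): Centre of the pot's flat perforated floor (steaming insert), 80 mm below the rim.
- lid_knob (a point): Centre of the black round knob on the loose steel pot lid: knob 32 mm across, 24 mm tall, grip it from above at any yaw. z is the lid's upward axis. Lid 192 mm across, 0.32 kg, starts right way up on the table. Below the knob's centre: the top of the dome 25 mm, the underside of the flange 40 mm, the bottom of the plug 46 mm. The plug (164 mm across, tapered) goes inside the pot's mouth and the flange rests on its rim, so on a closed pot this point is 40 mm above the rim.
- crock_rim (a point): Centre of the mouth of the dark brown salting crock, level with its rim, 92 mm above the table. Heavy, cannot move; outside diameter 196 mm, inside 180 mm (straight walls).
- crock_in (a point): Centre of the crock's flat inner floor, 82 mm below its rim.
- tray: Shallow aluminium baking tray that holds the eggs: 180 mm (its x) by 280 mm (its y), rim 22 mm high, floor 3 mm thick, walls 3 mm. Origin at the centre of its underside, on the table. Cannot move.
- heat (a joint): Heat knob of the hob, rad: 0 is off, grows as it is turned clockwise seen from above, end stop (full heat) at 4.2. Starts on a low to middle setting and stays where it is left; friction about 0.05 N m.
- heat_grip (a point): Point on the heat knob's axis at the height to grip it, 37 mm above the hob's panel and 92 mm above the table, 190 mm from the pot's axis on the near side of the pot. The knob is a black disc 48 mm across with an upright grip bar across it, 46 mm long, 14 mm thick and 32 mm tall, its top 7 mm above this point; x runs along the bar and z up, and both turn with the knob.
- jar: Bystander: amber glass jar with red cap, 60 mm across, 95 mm tall, origin under its centre.
- timer: Bystander: small white kitchen timer, 56 mm across, 44 mm tall, origin under its centre.
Mind the look-alikes: they are no part of the job. Leave any black, purple or yellow look-alike of the part that bears hen1_c alone.

How it is judged:
On the way, in this order (a step that is already met when the one before it is completed fails the run):
1. every hen's egg is in the steamer pot (horizontal distance between each of hen0_c, hen1_c, hen2_c and pot_in below 0.088 m and z of hen0_c in the frame of pot_in between 0.01 and 0.065 m and z of hen1_c in the frame of pot_in between 0.01 and 0.065 m and z of hen2_c in the frame of pot_in between 0.01 and 0.065 m), for 0.3 s.
2. the lid is seated on the pot (horizontal distance between lid_knob and pot_rim below 0.012 m and z of lid_knob in the frame of pot_rim between 0.034 and 0.045 m and angle between lid_knob's own z axis and vertical below 0.06 rad), for 0.3 s.
3. the heat knob is at its clockwise end stop (value of joint heat above 4.1 rad), for 0.2 s.
At the end, for the whole second after the job is handed in: All hen's eggs present are in the pot and all duck eggs in the crock (centre within 88 mm of the axis, under 65 mm above the floor), at rest; lid seated (knob within 12 mm of the pot's axis, 34 to 45 mm above the rim, tilt under 0.06 rad); heat knob within 0.1 rad of its clockwise stop (all of step 1 and all of step 2 and horizontal distance between each of duck0_c, duck1_c, duck2_c and crock_in below 0.088 m and z of duck0_c in the frame of crock_in between 0.01 and 0.065 m and z of duck1_c in the frame of crock_in between 0.01 and 0.065 m and z of duck2_c in the frame of crock_in between 0.01 and 0.065 m and value of joint heat above 4.1 rad and linear speed of each of hen0, hen1, hen2, duck0, duck1, duck2, lid below 0.1 m/s); the robot touches nothing.
It fails at once if an egg is set down or knocked hard (over 25 N) against the pot, the crock or another egg of its kind (contact force between any of hen0, hen1, hen2, duck0, duck1, duck2 and pot above 25 N or contact force between any of hen0, hen1, hen2, duck0, duck1, duck2 and crock above 25 N or contact force between hen0 and hen1 above 25 N or contact force between any of hen0, hen1 and hen2 above 25 N or contact force between duck0 and duck1 above 25 N or contact force between any of duck0, duck1 and duck2 above 25 N).
It fails at once if a bystander (jar, timer) is moved more than 30 mm (distance of any of jar, timer from where it was at the start of the episode above 0.03 m).
Of hen0, hen1, hen2 only 2 to 3 are there at a start; the rules pass over those that are not, and their reading is None.
Of duck0, duck1, duck2 only 2 to 3 are there at a start; the rules pass over those that are not, and their reading is None.
At some moment in a run one of hen0, duck0, hen1, duck1, hen2, duck2, lid may be knocked a few centimetres aside while the robot is not near it.
It also fails if it takes over 210 s, if anything falls off the work surface, if the arm or the gripper's body presses on something with over 40 N, if the wrist force passes 120 N, or if a joint passes its speed limit or range.

ROBOT

A 7-joint arm with a two-finger parallel gripper is mounted at the origin on the work surface. World frame = base frame: x ahead of the robot, y to its left, z up, the work surface at z = 0. Lengths are in m, angles in rad, forces in N, time in s.
With the tool pointing down it reaches from about 0.425 to 0.875 m from the base axis. Payload 4.7 kg.
Tool frame: the origin (TCP) lies at the very end of the fingers, on their centre line; the grasp point (between the pads) lies ctrl.pinch_z behind it (ctrl.pinch_z is the distance from the TCP to the grasp point, in m); x points along the fingers, y is the direction in which the jaws open and shut, and the axes are right-handed (so a half turn about x gives the same grasp; the last joint's range is limited). The gripper opens to 87 mm and grips with 3 to 60 N. Pads are 19 mm wide; open, the fingers measure 117 mm over their backs; the gripper's body (75 mm by 190 mm) begins 51 mm behind the grasp point.
Start: joints at [-1.152, 0.321, -0.07, 1.45, 0.023, 1.371, -0.057], TCP at [0.256, 0.597, 0.223] pointing down, gripper open.
Joint ranges: [-2.86, 2.86], [-0.3, 2.09], [-1.38, 1.24], [0.06, 2.45], [-1.56, 4.7], [0.09, 2.05], [-2.69, 2.69]. Speed limits (rad/s): [2.57, 2.57, 3.14, 3.14, 3.14, 3.14, 3.14].

INTERFACE

Orientations are given as a rotation vector (axis times angle).
In Python, from bench import get_state, get_image, camera_info, order, ctrl gives the robot as it stands.
- The arm moves only by the tool jog_arm, never from a script. Its arguments are lists of equal length, an entry for each row: "claw": the finger opening in mm, from 0 to 87; "xyz": the shift along the tool's x, y, z in mm, a list of three; "roll": the turn about the tool's x in degrees. In form: {"claw": [claw, ...], "xyz": [[tx, ty, tz], ...], "roll": [roll, ...]}. A call has 1 to 5 rows; each row is the pose to reach, as a shift and turn from the pose measured when the call began, along the tool's axes at that moment; what a row does not reach only later rows make up. A row lasts 1/10 s, in which the tool goes at most 50 mm and 8.59 degrees, less where a joint would pass 70% of its speed; a pose out of reach is approached as far as the arm can. A call with a gripper value outside its range is refused whole. The fingers move at their own pace and stop on an object; "force" is the grip in N (left out, the last holds). Time passes only in rows, so rows that repeat a pose let the fingers close. It gives the time, the measured TCP pose, the force and the opening at its end, in the units of the state.
- get_state(): the state, without advancing time (a new reading comes with each control period).
- get_image(name): name is "scene" or "top" or "wrist"; returns (picture, depth): 384x512x3 uint8, red, green, blue; 384x512 float32, m along the optical axis (not along the pixel's ray), 0 where there is no reading.
- camera_info(name): a dict with "intrinsics" (3x3 intrinsics, pixels), "dist" ([k1, k2, p1, p2, k3] as OpenCV has them; the pictures are not rectified), "rvec" (rotation vector, rad) and "tvec" (3), from world to camera coordinates, as OpenCV has them; the wrist camera has in their place "tool_from_camera" (4x4, takes a point from camera to tool coordinates, whose origin is the TCP and whose axes are the tool frame's). Camera axes: x right, y down, z forward; pixel columns grow to the right and rows downward; lengths in m; the calibration is good to about 2 mm. A picture is of the moment at which its call begins: read the wrist's pose just before it. camera_info takes no time and is no camera call.
- order.close_job(): hands the job in, once; it reports no verdict.
The state is a dict: "time": time; "joint_positions": joint angles; "qd": joint speeds; "joint_torque": joint torques, N m; "position": TCP position; "tool_rot": TCP orientation; "ft_force": force on the tool from outside, world axes, zero at the start; "torque": the same for the moment, N m; "grip_width": opening from 0.0 (shut) to 1.0 (fully open).
Only numpy, scipy, OpenCV 4.12 (cv2) and the standard library are available. Lean on these libraries where they do the work, as an engineer would, in place of code of your own. Each camera call takes 0.05 s, during which the arm holds its last target. There are 200 camera calls.

## Working session

There is one attempt and no reset: what is moved stays moved. The work goes in short steps, Python scripts to look and compute and a tool call to move; the robot and the scene stay as the last step left them, time stands still between calls to the robot, and variables do not carry over. Pictures are saved under pics/ and viewed, about 12 in all and at most 16, crops included, and the job is handed in when it is done.

Besides the shell and the picture viewer there is one more tool, called after "Call:" as name([rows], argument=value, ...), one row to a line, values as JSON. jog_arm: Moves the arm, as the interface text tells. Its arguments: {"type":"object","properties":{"claw":{"type":"array"},"xyz":{"type":"array"},"roll":{"type":"array"},"force":{"type":"number"}},"required":["claw","xyz","roll"]}

```bash
ls; mkdir -p pics
cat > h.py <<'E'
import numpy as np, cv2
from bench import get_state, get_image, camera_info, order, ctrl
from scipy.spatial.transform import Rotation as R
def pose():
    s=get_state(); return np.array(s['position']), R.from_rotvec(s['tool_rot']).as_matrix(), s
def cam(name, p=None, Rm=None):
    c=camera_info(name); K=np.array(c['intrinsics'],float); d=np.array(c['dist'],float)
    if 'rvec' in c:
        Rc=cv2.Rodrigues(np.array(c['rvec'],float))[0]; t=np.array(c['tvec'],float).ravel()
        return K,d,Rc.T,-Rc.T@t
    T=np.array(c['tool_from_camera']); return K,d,Rm@T[:3,:3],Rm@T[:3,3]+p
def rays(C,uv):
    K,d,Rw,o=C; n=cv2.undistortPoints(np.array(uv,float).reshape(-1,1,2),K,d).reshape(-1,2)
    return o,(np.c_[n,np.ones(len(n))])@Rw.T
def onplane(C,uv,z):
    o,r=rays(C,uv); return o+r*((z-o[2])/r[:,2])[:,None]
def cloud(C,dep,mask):
    v,u=np.nonzero(mask&(dep>0)); o,r=rays(C,np.c_[u,v]); return o+r*dep[v,u][:,None]
def tool(p,Rm,target): return Rm.T@(np.array(target)-p)*1000
E
python3 - <<'E'
from h import *
p,Rm,s=pose();print(s['time'],p,Rm.round(3),ctrl.pinch_z)
for n in('top','scene'):
    im,d=get_image(n); cv2.imwrite(f'pics/{n}0.png',im[...,::-1]); np.savez(f'{n}0.npz',im=im,d=d); print(n,cam(n)[3])
E
```

```text
pics
0.0 [0.25582784 0.59695745 0.22146875] [[-0.001  0.394  0.919]
 [-0.002  0.919 -0.394]
 [-1.    -0.002  0.   ]] 0.0187
top [0.3871779  0.02534983 1.18667141]
scene [0.85200426 0.55556867 1.10743889]
```

View pics/top0.png

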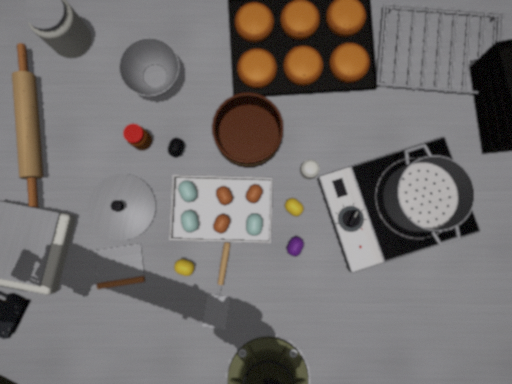

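View pics/scene0.png

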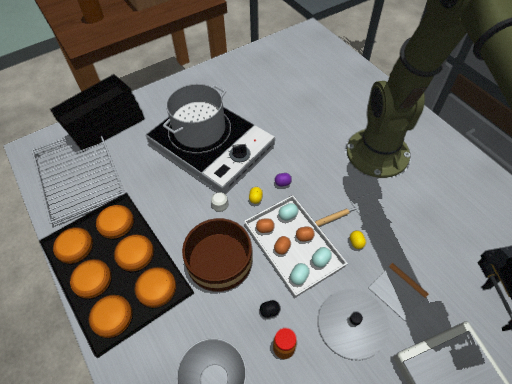

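Top view: six tray eggs. Pale blue-green ones are at about (188,191), (190,220) and (255,224); brown ones at (224,195), (254,193) and (222,223). The black (176,147), yellow (294,207) and (184,267) and purple (295,245) look-alikes are all outside the tray. The lid is at (118,205), the crock at (248,130), the pot at (428,195) and the heat knob at (350,217).

```bash
cat >> h.py <<'E'
def eggs(C,im,dep,zmax=.07,zmin=.012,box=None,minpts=60):
    hsv=cv2.cvtColor(im,cv2.COLOR_RGB2HSV); H,S,V=cv2.split(hsv); out=[]
    for kind,m,r in(('hen',((H<15)|(H>172))&(S>110)&(V>50),.022),('duck',(H>70)&(H<105)&(S>40)&(V>90),.024)):
        n,lab,st,ce=cv2.connectedComponentsWithStats(cv2.morphologyEx(m.astype(np.uint8),cv2.MORPH_OPEN,np.ones((3,3))))
        for i in range(1,n):
            if st[i,4]<minpts: continue
            P=cloud(C,dep,lab==i)
            if len(P)<20: continue
            zt=np.percentile(P[:,2],97)
            if not zmin<zt<zmax: continue
            cs=np.unique(np.argwhere(lab==i)[:,::-1],axis=0)
            q=onplane(C,cs,r+.003); rect=cv2.minAreaRect(q[:,:2].astype(np.float32)*1000)
            w,h=rect[1]; mm=q[:,:2].mean(0); ev,Ev=np.linalg.eigh(np.cov((q[:,:2]-mm).T)); a=Ev[:,1]
            out.append((kind,ce[i].round(0),np.r_[rect[0]]/1000,zt,(round(max(w,h)),round(min(w,h))),np.degrees(np.arctan2(a[1],a[0]))%180,mm,st[i,4]))
    return out
E
python3 - <<'E'
from h import *
np.set_printoptions(precision=4,suppress=True)
for n in('top','scene'):
    z=np.load(n+'0.npz'); C=cam(n)
    for e in eggs(C,z['im'],z['d']): print(n,*e)
z=np.load('top0.npz');im,d=z['im'],z['d'];C=cam('top')
allm=np.ones(d.shape,bool);v,u=np.indices(d.shape)
o,r=rays(C,np.c_[u.ravel(),v.ravel()]);P=(o+r*d.ravel()[:,None]).reshape(384,512,3);np.save('P0.npy',P)
def circ(Q,name):
    A=np.c_[2*Q[:,:2],np.ones(len(Q))];b=(Q[:,:2]**2).sum(1);x=np.linalg.lstsq(A,b,rcond=None)[0]
    print(name,x[:2],'R',np.sqrt(x[2]+x[0]**2+x[1]**2),'z',np.median(Q[:,2]),len(Q))
def reg(u0,u1,v0,v1,z0,z1):
    q=P[v0:v1,u0:u1].reshape(-1,3);return q[(q[:,2]>z0)&(q[:,2]<z1)]
circ(reg(205,290,85,170,.086,.098),'crock')
q=reg(370,480,145,245,.174,.188);circ(q,'pot')
q=reg(108,130,195,215,.045,.08);print('lidknob',q.mean(0),q[:,2].max(),len(q), np.ptp(q,axis=0))
q=reg(80,165,165,250,.008,.04);circ(q,'lid');print((q.max(0)+q.min(0))/2,np.ptp(q,axis=0))
q=reg(335,368,200,235,.080,.105);print('bar',q.mean(0),len(q),np.linalg.svd(q[:,:2]-q[:,:2].mean(0),full_matrices=False)[1:],q[:,2].max())
q=reg(335,368,200,235,.06,.105);print('knob',q.mean(0),np.ptp(q,axis=0))
q=reg(165,280,165,250,.018,.026);print('tray',q.min(0),q.max(0))
print('table z',np.median(P[280:300,330:400,2]), 'floor pot',P[195,428],'crock floor',P[130,248],'jar',P[133,134],'timer',P[170,309],'ctr',P[217,350])
big=cv2.resize(im[160:260,320:480],None,fx=5,fy=5,interpolation=cv2.INTER_CUBIC);cv2.imwrite('pics/knob.png',big[...,::-1])
E
```

```text
top hen [254.  23.] [1.0172 0.0383] 0.03963138435756344 (119, 118) 149.2254691596849 [1.0107 0.0387] 604
top hen [299.  21.] [ 1.0229 -0.0954] 0.039232777063242755 (115, 114) 84.83194873222439 [ 1.0171 -0.0938] 589
top hen [344.  20.] [ 1.0266 -0.2315] 0.039540120449358986 (117, 106) 87.1927357138743 [ 1.0188 -0.2269] 539
top hen [348.  64.] [ 0.8939 -0.2383] 0.038878502188011275 (117, 116) 48.902099071209946 [ 0.8877 -0.2363] 613
top hen [22. 57.] [0.9033 0.7068] 0.04481066475103967 (79, 21) 8.17859457298232 [0.903 0.707] 195
top hen [302.  66.] [ 0.8855 -0.1047] 0.03941989633425149 (117, 116) 33.979814743714485 [ 0.8802 -0.1027] 608
top hen [256.  69.] [0.8768 0.0307] 0.03881265011277064 (117, 114) 23.66694686709107 [0.8718 0.0309] 594
top hen [ 32. 191.] [0.5129 0.6597] 0.043827216708431795 (84, 22) 6.693082223075919 [0.5134 0.6599] 231
top hen [254. 193.] [0.5089 0.0382] 0.04804570867936371 (47, 34) 152.25715723021173 [0.5088 0.0381] 185
top hen [224. 195.] [0.5034 0.1223] 0.04959830284070561 (48, 35) 26.246094080500853 [0.5033 0.1225] 194
top hen [221. 223.] [0.4243 0.1286] 0.04
[... 1623 characters left out ...]
63
pot [ 0.4941 -0.4058] R 0.09084892252302125 z 0.1797891739334998 441
lidknob [0.4717 0.4137 0.0564] 0.06314527821360127 113 [0.0299 0.029  0.0178]
lid [0.4716 0.4153] R 0.06762702083268046 z 0.015532117080483965 3300
[0.4716 0.4095 0.0238] [0.2402 0.2071 0.0315]
bar [ 0.4353 -0.2242  0.0964] 108 (array([0.135 , 0.0449]), array([[-0.9076,  0.4197],
       [-0.4197, -0.9076]])) 0.10369350276781697
knob [ 0.4353 -0.224   0.0728] [0.0872 0.0778 0.0437]
tray [ 0.3516 -0.0139  0.018 ] [0.5904 0.2765 0.026 ]
table z -0.0006914958019027528 floor pot [ 0.496  -0.4199  0.1021] crock floor [0.6958 0.0554 0.0076] jar [0.6635 0.3594 0.0969] timer [ 0.5721 -0.1168  0.043 ] ctr [ 0.4389 -0.2202  0.0803]
```

View pics/knob.png

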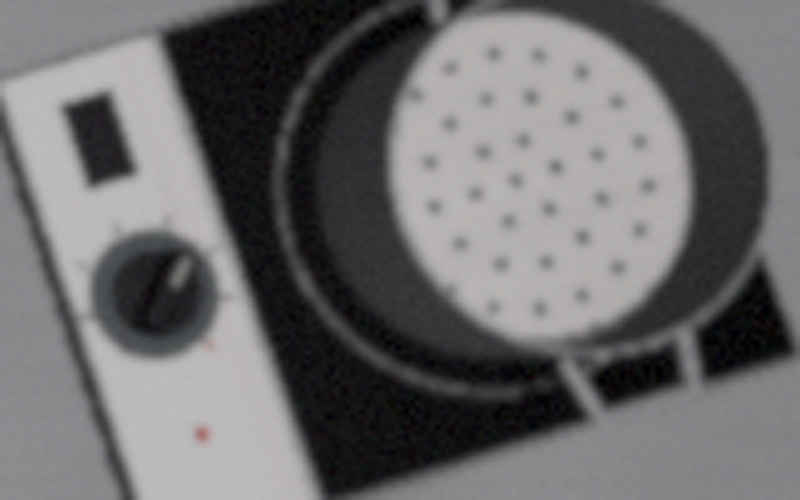

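Call:
jog_arm([
  [-30,-348,382],
  [-30,-348,382],
  [-30,-348,382],
  [-30,-348,382],
  [-30,-348,382],
], claw=[70,70,70,70,70], roll=[-23.2,-23.2,-23.2,-23.2,-23.2], force=8)

```text
time: 0.6
position: [0.3597, 0.368, 0.2366]
tool_rot: [-0.002, 1.572, -0.001]
ft_force: [1.0, 0.3, 0.3]
grip_width: 0.811
```

```bash
cat >> h.py <<'E'
def go(x,y,z,yaw=None):
    "tool shift in mm and roll in deg to bring the TCP to x,y,z with the jaw axis at yaw (deg, mod 180)"
    p,Rm,s=pose(); y0=np.degrees(np.arctan2(Rm[1,1],Rm[0,1])); r=0
    if yaw is not None: r=(y0-yaw+90)%180-90
    print('now',p.round(4),'yaw',round(y0,1),'j7',round(s['joint_positions'][6],2),'-> shift',tool(p,Rm,[x,y,z]).round(1),'roll',round(r,1))
E
python3 - <<'E'
from h import *
go(.47,.127,.26)
print(np.array(camera_info('wrist')['tool_from_camera']).round(3),camera_info('wrist')['intrinsics'])
E
```

```text
now [0.3597 0.368  0.2366] yaw 90.0 j7 0.72 -> shift [ -23.  -241.1  110.2] roll 0
[[ 0.001 -0.273  0.962 -0.163]
 [ 1.    -0.    -0.001  0.   ]
 [ 0.     0.962  0.273 -0.075]
 [ 0.     0.     0.     1.   ]] [[298.57529409   0.         255.47211215]
 [  0.         298.57529409 197.3662867 ]
 [  0.           0.           1.        ]]
```

Call:
jog_arm([
  [-10,-241,100],
  [-10,-241,100],
  [-10,-241,100],
  [-10,-241,100],
  [-10,-241,100],
], claw=[70,70,70,70,70], roll=[0,0,0,0,0])

```text
time: 1.1
position: [0.4549, 0.1373, 0.2464]
tool_rot: [-0.002, 1.572, -0.001]
ft_force: [1.3, 0.9, -0.5]
grip_width: 0.801
```

Call:
jog_arm([
  [0,-10,0],
  [0,-10,0],
  [0,-10,0],
], claw=[70,70,70], roll=[0,0,0])

```text
time: 1.4
position: [0.4542, 0.1287, 0.2461]
tool_rot: [-0.002, 1.572, 0.001]
ft_force: [-0.8, 0.3, -0.2]
grip_width: 0.806
```

```bash
cat > wl.py <<'E'
import sys
from h import *
np.set_printoptions(precision=4,suppress=True)
def look(name,zmax=.07,zmin=.012,minpts=300):
    p,Rm,s=pose(); im,d=get_image('wrist'); cv2.imwrite(f'pics/{name}.png',im[...,::-1]); C=cam('wrist',p,Rm); np.savez(name+'.npz',im=im,d=d,p=p,R=Rm)
    print(s['time'],p,Rm[:2,1])
    for e in eggs(C,im,d,zmax,zmin,minpts=minpts): print(*e)
if __name__=='__main__': look(sys.argv[1])
E
python3 wl.py w1
```

```text
1.4 [0.4542 0.1287 0.2461] [-0.0018  1.    ]
hen [476.   9.] [0.2661 0.3787] 0.02016621942740867 (75, 17) 97.06212683997454 [0.2666 0.3774] 1049
hen [256. 148.] [0.4224 0.1292] 0.04810554823606141 (55, 42) 155.3797252714063 [0.4219 0.1295] 1240
hen [251. 207.] [0.5025 0.1226] 0.04790892252903033 (57, 43) 22.749137288537383 [0.5019 0.1226] 1092
hen [189. 211.] [0.5078 0.0376] 0.04806067750642213 (57, 42) 145.7031784502446 [0.5068 0.0379] 1030
duck [182. 145.] [0.4201 0.0358] 0.05217713907440217 (62, 44) 170.4312357208113 [0.4187 0.0358] 1486
duck [328. 153.] [0.4294 0.2207] 0.052012102094093085 (63, 46) 15.118202358987276 [0.4288 0.2205] 1516
duck [328. 214.] [0.5105 0.2288] 0.05190784173096011 (60, 51) 41.857527188543884 [0.5106 0.2273] 1159
```

View pics/w1.png

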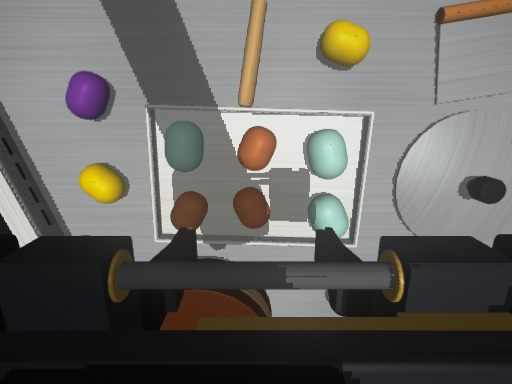

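The wrist view confirms the choice. Inside the tray, brown hens' eggs are at (256,148), (251,207) and (189,211), and duck eggs at (182,145), (328,153) and (328,214). The yellow (344,42), (102,183) and purple (88,95) ones are outside the tray. Positions agree with the top view within 2–3 mm, and egg tops measure 48 and 52 mm, which fits.

Call:
jog_arm([
  [80,0,-32],
  [166,0,-32],
  [166,0,-32],
  [166,0,-32],
  [166,0,-32],
], claw=[54,54,54,54,54], roll=[25,25,25,25,25], force=10)

```text
time: 1.95
position: [0.418, 0.1298, 0.0767]
tool_rot: [0.332, 1.552, -0.342]
ft_force: [-0.3, 0.5, -0.0]
grip_width: 0.623
```

```bash
python3 -c "
from h import *
go(.4222,.1292,.0165,65)"
```

```text
now [0.418  0.1298 0.0767] yaw 65.4 j7 0.78 -> shift [60.2  1.7  4.5] roll 0.4
```

Call:
jog_arm([
  [25,2,4],
  [48,2,4],
  [60,2,4],
  [60,2,4],
], claw=[54,54,54,54], roll=[0,0,0,0])

```text
time: 2.35
position: [0.4214, 0.1304, 0.0164]
tool_rot: [0.33, 1.554, -0.341]
ft_force: [-1.1, -0.3, -0.2]
grip_width: 0.625
```

Call:
jog_arm([
  [0,0,0],
  [0,0,0],
  [0,0,0],
  [0,0,0],
  [0,0,0],
], claw=[38,38,38,38,38], roll=[0,0,0,0,0])

```text
time: 2.85
position: [0.4226, 0.1311, 0.0176]
tool_rot: [0.331, 1.552, -0.339]
ft_force: [-0.3, 1.0, 5.6]
grip_width: 0.494
```

Call:
jog_arm([
  [-15,0,0],
  [-60,0,0],
  [-110,0,0],
  [-160,0,0],
  [-215,0,0],
], claw=[38,38,38,38,38], roll=[0,0,0,0,0])

```text
time: 3.35
position: [0.4237, 0.1313, 0.2296]
tool_rot: [0.332, 1.552, -0.34]
ft_force: [1.2, 1.0, -0.7]
grip_width: 0.496
```

```bash
python3 -c "
from h import *
go(.470,-.364,.24,30); go(.470,-.364,.117,30)
print(get_state()['grip_width'])"
```

```text
now [0.4237 0.1313 0.2296] yaw 65.5 j7 0.75 -> shift [  -9.  -431.6  247.4] roll 35.5
now [0.4237 0.1313 0.2296] yaw 65.5 j7 0.75 -> shift [ 114.  -430.8  248.1] roll 35.5
0.496390423580718
```

Call:
jog_arm([
  [-10,-431,247],
  [-10,-431,247],
  [-10,-431,247],
  [-10,-431,247],
  [-10,-431,247],
], claw=[38,38,38,38,38], roll=[35.5,35.5,35.5,35.5,35.5])

```text
time: 3.85
position: [0.4467, -0.1191, 0.2345]
tool_rot: [0.814, 1.416, -0.824]
ft_force: [1.6, 0.4, -0.7]
grip_width: 0.5
```

```bash
python3 -c "
from h import *
go(.470,-.364,.24,30)"
```

```text
now [ 0.4467 -0.1191  0.2345] yaw 29.8 j7 0.67 -> shift [  -5.  -101.5  224.1] roll -0.2
```

Call:
jog_arm([
  [-8,-101,224],
  [-8,-101,224],
  [-8,-101,224],
  [-8,-101,224],
  [-8,-101,224],
], claw=[38,38,38,38,38], roll=[0,0,0,0,0])

```text
time: 4.35
position: [0.4701, -0.3656, 0.2433]
tool_rot: [0.814, 1.416, -0.823]
ft_force: [0.4, -0.2, 0.3]
grip_width: 0.496
```

Run:
```python
from h import *
np.set_printoptions(precision=4,suppress=True)
p,Rm,s=pose(); im,d=get_image('wrist'); C=cam('wrist',p,Rm); cv2.imwrite('pics/pot1.png',im[...,::-1])
go(.470,-.364,.117,30); print(s['grip_width'])
P=cloud(C,d,np.ones(d.shape,bool)); c=np.array([.494,-.406]); r=np.linalg.norm(P[:,:2]-c,axis=1)
Q=P[(r>.07)&(r<.12)&(P[:,2]>.174)&(P[:,2]<.19)]
for i in range(3):
    A=np.c_[2*Q[:,:2],np.ones(len(Q))];x=np.linalg.lstsq(A,(Q[:,:2]**2).sum(1),rcond=None)[0]; R0=np.sqrt(x[2]+x[0]**2+x[1]**2)
    print('rim',x[:2],R0,np.median(Q[:,2]),len(Q)); rr=np.linalg.norm(Q[:,:2]-x[:2],axis=1); Q=Q[abs(rr-R0)<.004]
F=P[(r<.06)&(P[:,2]<.115)&(P[:,2]>.09)]; print('floor',np.median(F[:,2]),len(F))
```

```text
now [ 0.4679 -0.3747  0.2424] yaw 29.3 j7 1.28 -> shift [125.2   9.   -9.1] roll -0.7
0.4959206710255737
rim [ 0.4922 -0.405 ] 0.08963026584901852 0.18230515680809717 1406
rim [ 0.4922 -0.405 ] 0.08963026584901852 0.18230515680809717 1406
rim [ 0.4922 -0.405 ] 0.08963026584901852 0.18230515680809717 1406
floor 0.10224907013632958 3156
```

View pics/pot1.png

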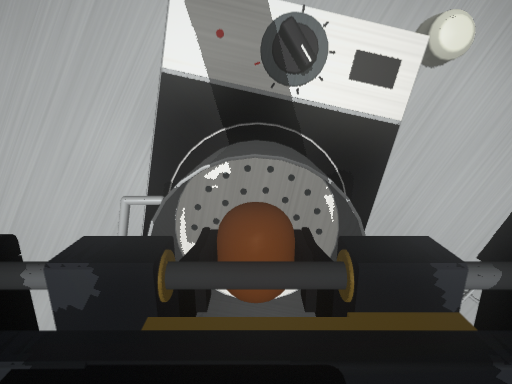

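The egg is held at (256,250) above the pot. The rim centre from the wrist view is (0.492, -0.405), in agreement with the top view.

Call:
jog_arm([
  [20,9,-9],
  [45,9,-9],
  [70,9,-9],
  [90,9,-9],
  [90,9,-9],
], claw=[38,38,38,38,38], roll=[0,0,0,0,0])

```text
time: 4.9
position: [0.4684, -0.3618, 0.1491]
tool_rot: [0.812, 1.418, -0.838]
ft_force: [0.2, 0.2, -0.4]
grip_width: 0.495
```

Call:
jog_arm([
  [10,0,0],
  [20,0,0],
  [27,0,0],
  [31,0,0],
  [31,0,0],
], claw=[38,38,38,38,38], roll=[0,0,0,0,0])

```text
time: 5.4
position: [0.4678, -0.362, 0.1177]
tool_rot: [0.813, 1.418, -0.839]
ft_force: [0.0, 0.4, -0.7]
grip_width: 0.499
```

```bash
python3 -c "
from h import *
go(.470,-.364,.1156,30); print(get_state()['ft_force'])"
```

```text
now [ 0.4678 -0.362   0.1177] yaw 29.3 j7 1.32 -> shift [2.1 1.  2.8] roll -0.7
[ 0.04850105  0.38739407 -0.66935454]
```

Call:
jog_arm([
  [1,0,0],
  [2,0,0],
  [2,0,0],
  [2,0,0],
  [2,0,0],
], claw=[38,38,45,48,54], roll=[0,0,0,0,0])

```text
time: 5.9
position: [0.4679, -0.3621, 0.1159]
tool_rot: [0.812, 1.418, -0.838]
ft_force: [0.5, -0.2, -0.6]
grip_width: 0.577
```

Call:
jog_arm([
  [0,0,0],
  [-10,0,0],
  [-35,0,0],
  [-80,0,0],
  [-125,0,0],
], claw=[56,56,56,56,56], roll=[0,0,0,0,0])

```text
time: 6.4
position: [0.4693, -0.3608, 0.2427]
tool_rot: [0.813, 1.418, -0.839]
ft_force: [0.2, -1.1, 0.2]
grip_width: 0.645
```

Run:
```python
from h import *
from wl import look
look('w2',.155,.11)
go(.5078,.0378,.24,58)
```

```text
6.4 [ 0.4693 -0.3608  0.2427] [0.8719 0.4894]
hen [255. 193.] [ 0.4794 -0.3882] 0.14559185908150554 (75, 57) 118.41397099221638 [ 0.4788 -0.3874] 2130
now [ 0.4725 -0.3635  0.2512] yaw 29.3 j7 1.25 -> shift [   5.1  227.3 -332.8] roll -28.7
```

Call:
jog_arm([
  [0,227,-333],
  [0,227,-333],
  [0,227,-333],
  [0,227,-333],
  [0,227,-333],
], claw=[54,54,54,54,54], roll=[-32,-32,-32,-32,-32])

```text
time: 6.95
position: [0.4933, -0.1103, 0.2446]
tool_rot: [0.379, 1.534, -0.403]
ft_force: [1.3, 0.2, 0.5]
grip_width: 0.619
```

```bash
python3 -c "
from h import *
go(.5078,.0378,.12,62)"
```

```text
now [ 0.4933 -0.1103  0.2446] yaw 61.4 j7 1.22 -> shift [122.4 138.7 -58.7] roll -0.6
```

Call:
jog_arm([
  [10,139,-59],
  [40,139,-59],
  [100,139,-59],
  [120,139,-59],
  [120,139,-59],
], claw=[54,54,54,54,54], roll=[0,0,0,0,0])

```text
time: 7.45
position: [0.5046, 0.0405, 0.1186]
tool_rot: [0.375, 1.541, -0.402]
ft_force: [-1.0, -0.8, -0.3]
grip_width: 0.619
```

Run:
```python
from h import *
from wl import look
look('w3')
go(.5078,.0378,.0165,62)
```

```text
7.45 [0.5046 0.0405 0.1186] [0.4748 0.8799]
hen [344. 154.] [0.5043 0.1247] 0.04804561526976284 (55, 43) 22.010621592517396 [0.5034 0.125 ] 2741
hen [257. 206.] [0.5099 0.0368] 0.04810112290551608 (55, 43) 151.1209919334273 [0.5093 0.0374] 2359
duck [428.  19.] [0.4414 0.2166] 0.05169387509515282 (61, 31) 55.10718529550896 [0.44   0.2205] 2925
duck [472. 105.] [0.5153 0.2296] 0.0519522280009272 (69, 49) 28.625453405588047 [0.5151 0.2305] 4528
duck [205. 113.] [0.4193 0.0373] 0.05212785924474838 (63, 48) 177.80357517998286 [0.4181 0.0377] 3859
now [0.5048 0.0397 0.1186] yaw 61.6 j7 0.97 -> shift [102.1   1.6   3.6] roll -0.4
```

Call:
jog_arm([
  [40,1,5],
  [75,1,5],
  [95,1,5],
  [102,1,5],
  [102,1,5],
], claw=[54,54,54,54,54], roll=[0,0,0,0,0])

```text
time: 8.0
position: [0.5096, 0.0354, 0.0176]
tool_rot: [0.376, 1.54, -0.405]
ft_force: [0.0, -0.2, 0.0]
grip_width: 0.621
```

Call:
jog_arm([
  [0,0,0],
  [0,0,0],
  [0,0,0],
  [0,0,0],
  [0,0,0],
], claw=[38,38,38,38,38], roll=[0,0,0,0,0])

```text
time: 8.5
position: [0.5115, 0.0353, 0.0194]
tool_rot: [0.377, 1.536, -0.403]
ft_force: [0.7, -1.1, 6.6]
grip_width: 0.5
```

Call:
jog_arm([
  [-15,0,0],
  [-60,0,0],
  [-110,0,0],
  [-160,0,0],
  [-225,0,0],
], claw=[38,38,38,38,38], roll=[0,0,0,0,0])

```text
time: 9.0
position: [0.512, 0.0386, 0.2317]
tool_rot: [0.377, 1.536, -0.403]
ft_force: [1.2, 0.2, -0.8]
grip_width: 0.501
```

```bash
python3 -c "
from h import *
import math
for f in (0,240): print(f,.4925+.048*math.cos(math.radians(f)),-.405+.048*math.sin(math.radians(f)))
go(.4685,-.4466,.25,-30); go(.5405,-.405,.25,-90)"
```

```text
0 0.5405 -0.405
240 0.46849999999999997 -0.44656921938165306
now [0.512  0.0386 0.2317] yaw 61.5 j7 0.94 -> shift [ -10.6 -447.3  193.4] roll -88.5
now [0.512  0.0386 0.2317] yaw 61.5 j7 0.94 -> shift [ -11.5 -376.4  236.8] roll -28.5
```

Call:
jog_arm([
  [-18,-376,237],
  [-18,-376,237],
  [-18,-376,237],
  [-18,-376,237],
  [-18,-376,237],
], claw=[38,38,38,38,38], roll=[-28.5,-28.5,-28.5,-28.5,-28.5])

```text
time: 9.5
position: [0.5275, -0.1925, 0.244]
tool_rot: [-0.014, 1.575, -0.009]
ft_force: [0.9, -0.3, -0.9]
grip_width: 0.495
```

```bash
python3 -c "
from h import *
go(.5405,-.405,.25,90)"
```

```text
now [ 0.5275 -0.1925  0.244 ] yaw 90.2 j7 1.94 -> shift [  -2.9 -212.6   12.2] roll 0.2
```

Call:
jog_arm([
  [-4,-213,12],
  [-4,-213,12],
  [-4,-213,12],
  [-4,-213,12],
  [-4,-213,12],
], claw=[38,38,38,38,38], roll=[0,0,0,0,0])

```text
time: 10.0
position: [0.5374, -0.4116, 0.2508]
tool_rot: [-0.012, 1.577, -0.018]
ft_force: [0.3, -0.5, -0.5]
grip_width: 0.499
```

Call:
jog_arm([
  [0,0,0],
  [0,0,0],
  [0,0,0],
], claw=[38,38,38], roll=[0,0,0])

```text
time: 10.3
position: [0.5383, -0.4093, 0.2508]
tool_rot: [-0.013, 1.577, -0.014]
ft_force: [0.2, -0.3, -1.3]
grip_width: 0.494
```

Run:
```python
from h import *
go(.5405,-.405,.1185,90)
p,Rm,s=pose(); im,d=get_image('wrist'); C=cam('wrist',p,Rm); cv2.imwrite('pics/pot2.png',im[...,::-1])
H,S,V=cv2.split(cv2.cvtColor(im,cv2.COLOR_RGB2HSV)); m=((H<15)|(H>172))&(S>110)&(V>50)
P=cloud(C,d,m); P=P[P[:,2]<.16]; print(len(P),P.mean(0),P.min(0),P.max(0))
```

```text
now [ 0.5383 -0.4093  0.2508] yaw 89.9 j7 2.37 -> shift [132.2   6.6   3. ] roll -0.1
2317 [ 0.46327332 -0.36132164  0.13845542] [ 0.35413231 -0.38888693  0.05544397] [ 0.48857232 -0.24709837  0.14723825]
```

Call:
jog_arm([
  [20,6,4],
  [50,6,4],
  [80,6,4],
  [105,6,4],
  [105,6,4],
], claw=[38,38,38,38,38], roll=[0,0,0,0,0])

```text
time: 10.85
position: [0.541, -0.4009, 0.1421]
tool_rot: [-0.011, 1.581, -0.008]
ft_force: [0.6, -0.1, -1.4]
grip_width: 0.498
```

Call:
jog_arm([
  [10,0,0],
  [17,0,0],
  [22,0,0],
  [25,0,0],
  [25,0,0],
], claw=[38,38,38,38,38], roll=[0,0,0,0,0])

```text
time: 11.35
position: [0.541, -0.4014, 0.1174]
tool_rot: [-0.011, 1.581, -0.008]
ft_force: [-0.2, -0.5, 0.0]
grip_width: 0.497
```

```bash
python3 -c "
from h import *
go(.5405,-.405,.1174,90); print(get_state()['ft_force'])"
```

```text
now [ 0.541  -0.4014  0.1174] yaw 90.1 j7 2.4 -> shift [ 0.1 -3.6 -0.5] roll 0.1
[-0.22592349 -0.47828858  0.00831317]
```

Call:
jog_arm([
  [0,0,0],
  [0,0,0],
  [0,0,0],
  [0,0,0],
  [0,0,0],
], claw=[38,45,48,54,56], roll=[0,0,0,0,0])

```text
time: 11.85
position: [0.541, -0.4015, 0.1176]
tool_rot: [-0.012, 1.581, -0.008]
ft_force: [0.3, 0.3, -0.7]
grip_width: 0.617
```

Call:
jog_arm([
  [0,0,0],
  [-10,0,0],
  [-35,0,0],
  [-80,0,0],
  [-130,0,0],
], claw=[56,56,56,56,56], roll=[0,0,0,0,0])

```text
time: 12.35
position: [0.5416, -0.3993, 0.2485]
tool_rot: [-0.01, 1.583, -0.007]
ft_force: [0.9, 0.1, 0.9]
grip_width: 0.645
```

Run:
```python
from h import *
go(.5038,.1245,.24,102)
p,Rm,s=pose(); im,d=get_image('wrist'); C=cam('wrist',p,Rm); cv2.imwrite('pics/pot3.png',im[...,::-1])
H,S,V=cv2.split(cv2.cvtColor(im,cv2.COLOR_RGB2HSV)); m=(((H<15)|(H>172))&(S>110)&(V>50)).astype(np.uint8)
n,lab,st,ce=cv2.connectedComponentsWithStats(m)
for i in range(1,n):
    if st[i,4]>300: P=cloud(C,d,lab==i); print(ce[i],st[i,4],np.median(P,0),P[:,2].max())
```

```text
now [ 0.5416 -0.3993  0.2485] yaw 90.1 j7 2.35 -> shift [  3.  523.9 -36.7] roll -11.9
[297.23773266 114.07191201] 2364 [ 0.46622342 -0.36399259  0.14121304] 0.14749160012554235
[255.11878173 187.21979695] 1970 [ 0.53178934 -0.40082894  0.14105761] 0.1475744646803065
```

Call:
jog_arm([
  [0,524,-37],
  [0,524,-37],
  [0,524,-37],
  [0,524,-37],
  [0,524,-37],
], claw=[54,54,54,54,54], roll=[0,0,-12,-12,-12])

```text
time: 12.9
position: [0.5249, -0.1488, 0.2492]
tool_rot: [-0.182, 1.563, 0.152]
ft_force: [0.2, 1.1, 0.4]
grip_width: 0.62
```

```bash
python3 -c "
from h import *
go(.5038,.1245,.14,102)"
```

```text
now [ 0.5249 -0.1488  0.2492] yaw 102.2 j7 2.04 -> shift [103.9 273.6  37.2] roll 0.2
```

Call:
jog_arm([
  [0,273,37],
  [0,273,37],
  [30,273,37],
  [60,273,37],
  [100,273,37],
], claw=[54,54,54,54,54], roll=[0,0,0,0,0])

```text
time: 13.4
position: [0.5085, 0.0843, 0.1864]
tool_rot: [-0.182, 1.557, 0.155]
ft_force: [0.7, 0.6, 0.6]
grip_width: 0.623
```

Call:
jog_arm([
  [30,20,0],
  [30,20,0],
  [30,20,0],
], claw=[54,54,54], roll=[0,0,0])

```text
time: 13.7
position: [0.5047, 0.1028, 0.1565]
tool_rot: [-0.183, 1.557, 0.155]
ft_force: [0.3, -0.6, 0.5]
grip_width: 0.621
```

Run:
```python
from h import *
from wl import look
look('w4')
go(.5038,.1245,.017,102)
```

```text
13.7 [0.5047 0.1028 0.1565] [-0.2136  0.9767]
hen [277. 192.] [0.5041 0.1222] 0.048072450714612594 (56, 40) 28.238935683883795 [0.5039 0.1226] 1722
duck [207.  84.] [0.4186 0.036 ] 0.052176440489099474 (61, 45) 169.6279936469199 [0.4174 0.0361] 2967
duck [397. 139.] [0.429  0.2227] 0.05208675068399027 (63, 47) 17.544597104894223 [0.428  0.2223] 2851
duck [374. 217.] [0.5056 0.2263] 0.05174483375098585 (50, 46) 76.35086754154287 [0.5074 0.2259] 1759
now [0.5056 0.1021 0.1574] yaw 102.2 j7 1.54 -> shift [140.   24.8   1.9] roll 0.2
```

Call:
jog_arm([
  [30,23,2],
  [70,23,2],
  [110,23,2],
  [130,23,2],
  [139,23,2],
], claw=[54,54,54,54,54], roll=[-8,-8,-8,-8,-8])

```text
time: 14.25
position: [0.5047, 0.1207, 0.0175]
tool_rot: [-0.289, 1.546, 0.26]
ft_force: [0.3, -0.3, -0.2]
grip_width: 0.623
```

Call:
jog_arm([
  [0,0,0],
  [0,0,0],
  [0,0,0],
  [0,0,0],
  [0,0,0],
], claw=[54,54,38,38,38], roll=[0,0,0,0,0])

```text
time: 14.75
position: [0.5058, 0.1213, 0.0189]
tool_rot: [-0.289, 1.543, 0.26]
ft_force: [-0.9, -0.6, 5.1]
grip_width: 0.502
```

Call:
jog_arm([
  [0,0,0],
  [0,0,0],
], claw=[38,38], roll=[0,0])

```text
time: 14.95
position: [0.5058, 0.1213, 0.019]
tool_rot: [-0.289, 1.543, 0.26]
ft_force: [-0.0, -0.7, -1.0]
grip_width: 0.502
```

Call:
jog_arm([
  [-15,0,0],
  [-60,0,0],
  [-110,0,0],
  [-160,0,0],
  [-225,0,0],
], claw=[38,38,38,38,38], roll=[0,0,8,16,24])

```text
time: 15.45
position: [0.5023, 0.1244, 0.2306]
tool_rot: [0.046, 1.557, -0.071]
ft_force: [1.2, 0.8, -0.1]
grip_width: 0.502
```

```bash
python3 -c "
from h import *
go(.4685,-.4466,.25,-30);print(get_state()['grip_width'])"
```

```text
now [0.5023 0.1244 0.2306] yaw 85.7 j7 1.19 -> shift [ -10.6 -572.1    8.9] roll -64.3
0.5016388873119759
```

Call:
jog_arm([
  [-18,-572,9],
  [-18,-572,9],
  [-18,-572,9],
  [-18,-572,9],
  [-18,-572,9],
], claw=[38,38,38,38,38], roll=[8.5,17,25.5,34,42])

```text
time: 15.95
position: [0.4872, -0.1264, 0.2413]
tool_rot: [0.626, 1.458, -0.641]
ft_force: [0.2, -1.3, -1.2]
grip_width: 0.504
```

```bash
python3 -c "
from h import *
go(.4685,-.4466,.25,-30);print(get_state()['grip_width'])"
```

```text
now [ 0.4872 -0.1264  0.2413] yaw 43.4 j7 0.93 -> shift [  -3.9 -233.7  219.8] roll 73.4
0.50360280238198
```

Call:
jog_arm([
  [-6,-234,220],
  [-6,-234,220],
  [-6,-234,220],
  [-6,-234,220],
  [-6,-234,220],
], claw=[38,38,38,38,38], roll=[8.5,17,25.5,34,42])

```text
time: 16.45
position: [0.4724, -0.3755, 0.2497]
tool_rot: [1.19, 1.197, -1.192]
ft_force: [0.5, 0.1, -0.6]
grip_width: 0.504
```

```bash
python3 -c "
from h import *
go(.4685,-.4466,.25,-30);print(get_state()['grip_width'])"
```

```text
now [ 0.4724 -0.3755  0.2497] yaw 1.1 j7 0.81 -> shift [ 0.7 -5.3 71. ] roll 31.1
0.5044656879227957
```

Call:
jog_arm([
  [0,-5,40],
  [0,-5,71],
  [0,-5,71],
  [0,-5,71],
  [0,-5,71],
], claw=[38,38,38,38,38], roll=[8.5,17,25.5,31,31])

```text
time: 16.95
position: [0.4684, -0.4466, 0.2498]
tool_rot: [1.58, 0.895, -1.575]
ft_force: [-0.1, 0.2, -0.4]
grip_width: 0.507
```

```bash
python3 -c "
from h import *
p,Rm,s=pose(); im,d=get_image('wrist'); cv2.imwrite('pics/pot4.png',im[...,::-1])
go(.4685,-.4466,.120,-30);print(s['grip_width'])"
```

```text
now [ 0.4687 -0.4463  0.25  ] yaw -29.7 j7 0.46 -> shift [130.   -2.3  -0.5] roll 0.3
0.5072440941088863
```

View pics/pot4.png

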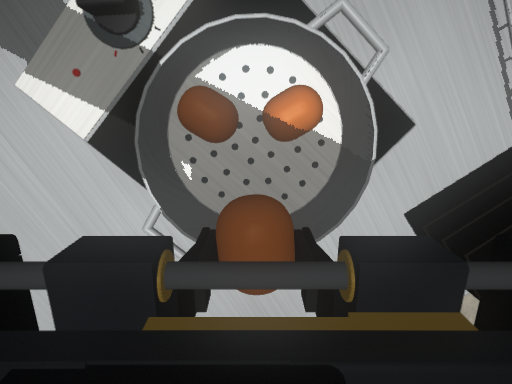

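Two hens' eggs lie in the pot at (208,113) and (293,112), and the third is held at (256,245) over free floor.

Call:
jog_arm([
  [25,-2,0],
  [55,-2,0],
  [85,-2,0],
  [108,-2,0],
  [108,-2,0],
], claw=[38,38,38,38,38], roll=[0,0,0,0,0])

```text
time: 17.5
position: [0.467, -0.4443, 0.1385]
tool_rot: [1.576, 0.906, -1.574]
ft_force: [-1.4, 0.1, -0.5]
grip_width: 0.506
```

Call:
jog_arm([
  [9,0,0],
  [15,0,0],
  [20,0,0],
  [23,0,0],
  [23,0,0],
], claw=[38,38,38,38,38], roll=[0,0,0,0,0])

```text
time: 18.0
position: [0.4675, -0.445, 0.1163]
tool_rot: [1.576, 0.905, -1.573]
ft_force: [0.6, 0.2, 0.3]
grip_width: 0.502
```

```bash
python3 -c "
from h import *
go(.4685,-.4466,.117,-30);print(get_state()['ft_force'],get_state()['grip_width'])"
```

```text
now [ 0.4675 -0.445   0.1163] yaw -29.6 j7 0.52 -> shift [-0.7  1.7  0.9] roll 0.4
[0.63625349 0.21579671 0.2979876 ] 0.5018134948069131
```

Call:
jog_arm([
  [0,0,0],
  [0,0,0],
  [0,0,0],
  [0,0,0],
  [0,0,0],
], claw=[38,45,48,54,56], roll=[0,0,0,0,0])

```text
time: 18.5
position: [0.4675, -0.445, 0.1163]
tool_rot: [1.576, 0.905, -1.573]
ft_force: [0.2, -0.7, 0.7]
grip_width: 0.62
```

Call:
jog_arm([
  [0,0,0],
  [-10,0,0],
  [-35,0,0],
  [-80,0,0],
  [-130,0,0],
], claw=[56,56,56,56,56], roll=[0,0,0,0,0])

```text
time: 19.0
position: [0.4658, -0.4429, 0.2473]
tool_rot: [1.576, 0.906, -1.575]
ft_force: [0.4, -1.3, -0.4]
grip_width: 0.645
```

Run:
```python
from h import *
p,Rm,s=pose(); im,d=get_image('wrist'); C=cam('wrist',p,Rm); cv2.imwrite('pics/pot5.png',im[...,::-1])
H,S,V=cv2.split(cv2.cvtColor(im,cv2.COLOR_RGB2HSV)); m=(((H<15)|(H>172))&(S>110)&(V>50)).astype(np.uint8)
n,lab,st,ce=cv2.connectedComponentsWithStats(m)
for i in range(1,n):
    if st[i,4]>300: P=cloud(C,d,lab==i); print(ce[i],st[i,4],np.median(P,0),P[:,2].max())
go(.472,.414,.25,70)
im,d=get_image('top'); C=cam('top'); cv2.imwrite('pics/top2.png',im[...,::-1])
for a,b in((0,0),): 
    v,u=np.indices(d.shape);o,r=rays(C,np.c_[u.ravel(),v.ravel()]);P=(o+r*d.ravel()[:,None]).reshape(384,512,3)
g=im.max(2)<50
q=P[170:250,80:165][g[170:250,80:165]]; q=q[(q[:,2]>.045)&(q[:,2]<.08)]; print('lid knob',q.mean(0),len(q),np.ptp(q,axis=0))
```

```text
[211.33390929 116.65226782] 2315 [ 0.46841675 -0.36292224  0.14140171] 0.1471018178958357
[299.48764139 114.81483033] 2387 [ 0.53521637 -0.39939824  0.14112893] 0.1468451155167808
[257.28090428 187.65608466] 2079 [ 0.47146418 -0.437977    0.14078718] 0.1472947962426689
now [ 0.4682 -0.4466  0.2574] yaw -29.6 j7 0.46 -> shift [  -8.6 -421.6 -750.3] roll 80.4
lid knob [0.47147117 0.41181315 0.05665468] 79 [0.01971455 0.02525115 0.0157465 ]
```

All three hens' eggs are in the pot: tops at 147 mm, each within 45 mm of the axis. I'll fetch the lid now.

Call:
jog_arm([
  [0,-422,-750],
  [0,-422,-750],
  [0,-422,-750],
  [0,-422,-750],
  [0,-422,-750],
], claw=[60,60,60,60,60], roll=[0,0,0,0,0])

```text
time: 19.6
position: [0.4677, -0.1919, 0.244]
tool_rot: [1.579, 0.891, -1.566]
ft_force: [1.0, 1.1, -1.1]
grip_width: 0.69
```

Call:
jog_arm([
  [0,-300,-540],
  [0,-300,-540],
  [0,-300,-540],
  [0,-300,-540],
  [0,-300,-540],
], claw=[60,60,60,60,60], roll=[0,0,0,0,0])

```text
time: 20.1
position: [0.4702, 0.0581, 0.24]
tool_rot: [1.581, 0.892, -1.565]
ft_force: [0.2, -0.2, 0.0]
grip_width: 0.686
```

```bash
python3 -c "
from h import *
go(.472,.413,.2)"
```

```text
now [0.4702 0.0581 0.24  ] yaw -29.7 j7 -0.78 -> shift [  34.  -175.  -309.5] roll 0
```

Call:
jog_arm([
  [0,-175,-310],
  [0,-175,-310],
  [20,-175,-310],
  [40,-175,-310],
  [50,-175,-310],
], claw=[60,60,60,60,60], roll=[0,0,0,0,0])

```text
time: 20.6
position: [0.472, 0.3059, 0.2124]
tool_rot: [1.583, 0.892, -1.563]
ft_force: [1.2, 0.6, 0.4]
grip_width: 0.693
```

Call:
jog_arm([
  [30,-53,-92],
  [50,-53,-92],
  [70,-53,-92],
  [70,-53,-92],
], claw=[60,60,60,60], roll=[0,0,0,0])

```text
time: 21.0
position: [0.4692, 0.4124, 0.1357]
tool_rot: [1.572, 0.893, -1.566]
ft_force: [-0.5, -0.4, -1.4]
grip_width: 0.687
```

Run:
```python
from h import *
p,Rm,s=pose(); im,d=get_image('wrist'); C=cam('wrist',p,Rm); cv2.imwrite('pics/lid1.png',im[...,::-1])
P=cloud(C,d,np.ones(d.shape,bool)); print(p)
Q=P[(P[:,2]>.05)&(P[:,2]<.065)&(np.linalg.norm(P[:,:2]-[.4715,.413],axis=1)<.03)]
print(len(Q),Q.mean(0),(Q.min(0)+Q.max(0))/2,np.ptp(Q,axis=0),Q[:,2].max())
go(.4715,.413,.028)
```

```text
[0.46924436 0.41240702 0.1357112 ]
1082 [0.47133382 0.41774478 0.05867039] [0.47076047 0.41663937 0.05597744] [0.03118202 0.03113759 0.01161883] 0.06178685816239829
now [0.4715 0.4107 0.1385] yaw -29.6 j7 -1.21 -> shift [110.4  -4.   -2.9] roll 0
```

View pics/lid1.png

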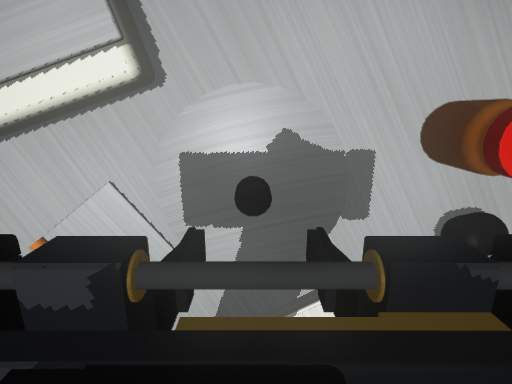

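The black knob is at (253,196) in the wrist view, centred between the fingers. I'll descend onto it.

Call:
jog_arm([
  [40,-5,-5],
  [80,-5,-5],
  [100,-5,-5],
  [110,-5,-5],
  [110,-5,-5],
], claw=[60,60,60,60,60], roll=[0,0,0,0,0])

```text
time: 21.55
position: [0.4726, 0.4139, 0.029]
tool_rot: [1.578, 0.889, -1.566]
ft_force: [0.6, -0.5, 0.7]
grip_width: 0.691
```

Call:
jog_arm([
  [0,0,0],
  [0,0,0],
  [0,0,0],
  [0,0,0],
  [0,0,0],
], claw=[50,40,25,25,25], roll=[0,0,0,0,0], force=25)

```text
time: 22.05
position: [0.4723, 0.4148, 0.0298]
tool_rot: [1.579, 0.891, -1.566]
ft_force: [-1.5, 0.5, 2.7]
grip_width: 0.357
```

Call:
jog_arm([
  [0,0,0],
  [0,0,0],
  [0,0,0],
  [0,0,0],
], claw=[25,25,25,25], roll=[0,0,0,0])

```text
time: 22.45
position: [0.4723, 0.4148, 0.0298]
tool_rot: [1.579, 0.891, -1.566]
ft_force: [-0.3, -0.6, 0.8]
grip_width: 0.359
```

Call:
jog_arm([
  [-15,0,0],
  [-50,0,0],
  [-90,0,0],
  [-140,0,0],
  [-190,0,0],
], claw=[25,25,25,25,25], roll=[0,0,0,0,0])

```text
time: 22.95
position: [0.4682, 0.4174, 0.2214]
tool_rot: [1.578, 0.889, -1.567]
ft_force: [0.6, 0.2, -3.8]
grip_width: 0.358
```

```bash
python3 -c "
from h import *
go(.4925,-.405,.27);s=get_state();print(s['grip_width'],s['ft_force'],s['torque'])"
```

```text
now [0.4682 0.4174 0.2214] yaw -29.7 j7 -1.23 -> shift [-31.5 429.4 702.8] roll 0
0.3583960751530097 [ 0.59232641  0.23221369 -3.75926764] [ 0.07251909 -0.00415056  0.03065584]
```

Call:
jog_arm([
  [-45,20,33],
  [-55,429,703],
  [-55,429,703],
  [-55,429,703],
  [-55,429,703],
], claw=[25,25,25,25,25], roll=[0,0,0,0,0])

```text
time: 23.45
position: [0.4738, 0.1845, 0.2677]
tool_rot: [1.578, 0.889, -1.568]
ft_force: [2.0, -0.3, -2.6]
grip_width: 0.361
```

Call:
jog_arm([
  [0,309,506],
  [0,309,506],
  [0,309,506],
  [0,309,506],
  [0,309,506],
], claw=[25,25,25,25,25], roll=[0,0,0,0,0])

```text
time: 23.95
position: [0.4806, -0.0653, 0.2729]
tool_rot: [1.579, 0.89, -1.568]
ft_force: [1.5, 0.9, -2.6]
grip_width: 0.356
```

```bash
python3 -c "
from h import *
go(.4925,-.405,.28);s=get_state();print(s['grip_width'],s['ft_force'],s['torque'])"
```

```text
now [ 0.4806 -0.0653  0.2729] yaw -29.7 j7 -0.53 -> shift [ -0.4 179.  289.1] roll 0
0.35618938580197 [ 1.51183508  0.87360103 -2.58718407] [-0.03266354  0.02276625  0.04367297]
```

Call:
jog_arm([
  [0,179,289],
  [0,179,289],
  [0,179,289],
  [0,179,289],
  [0,179,289],
], claw=[25,25,25,25,25], roll=[0,0,0,0,0])

```text
time: 24.45
position: [0.4891, -0.3141, 0.2787]
tool_rot: [1.58, 0.891, -1.565]
ft_force: [0.0, 0.6, -3.0]
grip_width: 0.358
```

Call:
jog_arm([
  [0,46,75],
  [0,46,75],
  [0,46,75],
  [0,46,75],
  [0,46,75],
], claw=[25,25,25,25,25], roll=[0,0,0,0,0])

```text
time: 24.95
position: [0.4924, -0.4006, 0.2802]
tool_rot: [1.581, 0.893, -1.563]
ft_force: [0.7, -0.2, -2.5]
grip_width: 0.358
```

Run:
```python
from h import *
np.set_printoptions(precision=4,suppress=True)
p,Rm,s=pose(); im,d=get_image('wrist'); C=cam('wrist',p,Rm); cv2.imwrite('pics/lid2.png',im[...,::-1])
print(s['grip_width'],p)
P=cloud(C,d,np.ones(d.shape,bool)); r=np.linalg.norm(P[:,:2]-[.4925,-.405],axis=1)
def circ(Q,n):
    x=np.linalg.lstsq(np.c_[2*Q[:,:2],np.ones(len(Q))],(Q[:,:2]**2).sum(1),rcond=None)[0]; print(n,x[:2],np.sqrt(x[2]+x[0]**2+x[1]**2),np.median(Q[:,2]),len(Q))
circ(P[(r>.07)&(r<.12)&(P[:,2]>.174)&(P[:,2]<.19)],'rim')
for n in('top','scene'):
    im,d=get_image(n); cv2.imwrite(f'pics/{n}3.png',im[...,::-1]); np.savez(n+'3.npz',im=im,d=d)
go(.4925,-.405,.22)
```

```text
0.3580499478803742 [ 0.4924 -0.4006  0.2802]
rim [0. 0.] 0.0 nan 0
now [ 0.493  -0.4     0.2805] yaw -29.5 j7 0.39 -> shift [60.6  0.4  4.4] roll 0
  return _methods._mean(a, axis=axis, dtype=dtype,
  ret = ret.dtype.type(ret / rcount)
```

View pics/lid2.png

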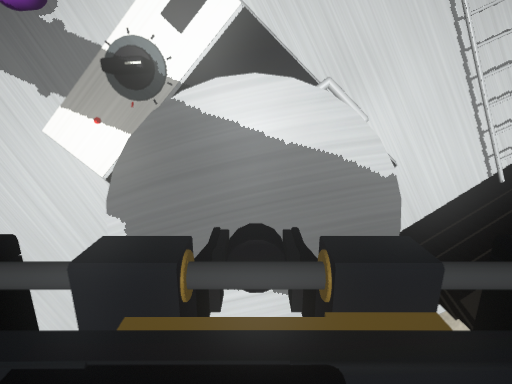

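The lid hangs level from the gripper over the pot, with its knob at (255,255).

Call:
jog_arm([
  [15,0,5],
  [30,0,5],
  [45,0,5],
  [60,0,5],
  [60,0,5],
], claw=[25,25,25,25,25], roll=[0,0,0,0,0])

```text
time: 25.6
position: [0.4908, -0.4038, 0.2172]
tool_rot: [1.579, 0.899, -1.565]
ft_force: [0.6, 1.1, -3.4]
grip_width: 0.359
```

Call:
jog_arm([
  [4,0,0],
  [8,0,0],
  [11,0,0],
  [14,0,0],
  [14,0,0],
], claw=[25,25,25,25,25], roll=[0,0,0,0,0])

```text
time: 26.1
position: [0.4913, -0.4042, 0.2054]
tool_rot: [1.58, 0.898, -1.563]
ft_force: [-2.5, 1.9, 6.5]
grip_width: 0.362
```

```bash
python3 -c "
from h import *
go(.4925,-.405,.2048);s=get_state();print(s['grip_width'],s['ft_force'],s['torque'])"
```

```text
now [ 0.4913 -0.4042  0.2054] yaw -29.5 j7 0.43 -> shift [0.6 1.4 0.1] roll 0
0.362284480889625 [-2.52680395  1.93947967  6.49210415] [ 0.66085571  0.81907911 -0.02898414]
```

Call:
jog_arm([
  [0,0,0],
  [0,0,0],
  [0,0,0],
  [0,0,0],
  [0,0,0],
], claw=[33,36,42,50,60], roll=[0,0,0,0,0])

```text
time: 26.6
position: [0.4913, -0.4043, 0.2054]
tool_rot: [1.58, 0.898, -1.563]
ft_force: [-0.3, 0.7, 0.5]
grip_width: 0.583
```

Call:
jog_arm([
  [0,0,0],
  [0,0,0],
  [-20,0,0],
  [-50,0,0],
  [-70,0,0],
], claw=[60,60,60,60,60], roll=[0,0,0,0,0])

```text
time: 27.1
position: [0.4902, -0.4037, 0.277]
tool_rot: [1.58, 0.896, -1.562]
ft_force: [-0.2, 0.2, 0.3]
grip_width: 0.687
```

```bash
cat > lid.py <<'E'
from h import *
np.set_printoptions(precision=4,suppress=True)
def chk(tag):
    p,Rm,s=pose(); im,d=get_image('wrist'); C=cam('wrist',p,Rm); cv2.imwrite(f'pics/{tag}.png',im[...,::-1])
    P=cloud(C,d,np.ones(d.shape,bool)); r=np.linalg.norm(P[:,:2]-[.4925,-.405],axis=1)
    Q=P[(r<.035)&(P[:,2]>.222)&(P[:,2]<.24)]; print('knob',len(Q),(Q.min(0)+Q.max(0))/2,np.ptp(Q,axis=0),Q[:,2].max())
    F=P[(r>.03)&(r<.1)&(P[:,2]>.17)&(P[:,2]<.215)]
    Fe=F[np.linalg.norm(F[:,:2]-[.4925,-.405],axis=1)>.086]; a=np.linalg.lstsq(np.c_[Fe[:,:2],np.ones(len(Fe))],Fe[:,2],rcond=None)[0]; print('flange plane tilt',a[:2],'z',np.median(Fe[:,2]),len(Fe))
chk('lid3')
go(.43,.219,.25,107)
E
python3 lid.py
```

```text
knob 1471 [ 0.4911 -0.403   0.2293] [0.0316 0.0307 0.0146] 0.23664859559979026
flange plane tilt [-0.0024  0.0019] z 0.1877236438481649 5184
now [ 0.491  -0.4048  0.2802] yaw -29.5 j7 0.4 -> shift [  18.2 -360.8 -513.1] roll 43.5
```

View pics/lid3.png

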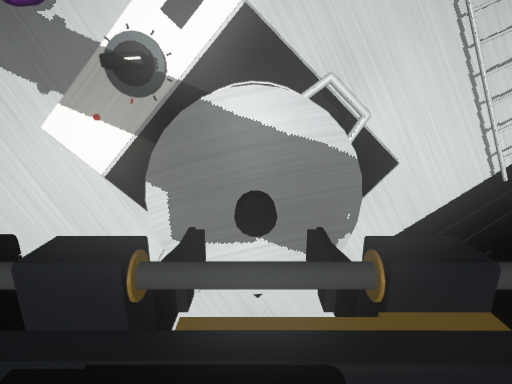

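The lid is seated: the knob is about 2 mm from the pot axis, tilt is about 0.003 rad, and flange top is at 188 mm. Next is the heat knob, at (133,63) in this view.

Call:
jog_arm([
  [0,-137,-130],
  [0,-137,-130],
  [0,-137,-130],
  [0,-137,-130],
  [0,-137,-130],
], claw=[20,0,0,0,0], roll=[-8.5,-17,-25.5,-34,-42])

```text
time: 27.65
position: [0.4357, -0.2181, 0.2755]
tool_rot: [1.037, 1.284, -1.025]
ft_force: [-0.4, 0.3, 1.0]
grip_width: 0.32
```

```bash
python3 -c "
from h import *
go(.435,-.224,.2,17.6)"
```

```text
now [ 0.4357 -0.2181  0.2755] yaw 13.4 j7 0.5 -> shift [75.5 -3.7  4.3] roll -4.2
```

Call:
jog_arm([
  [30,-4,4],
  [60,-4,4],
  [75,-4,4],
  [75,-4,4],
  [75,-4,4],
], claw=[0,0,0,0,0], roll=[-4,-4,-4,-4,-4])

```text
time: 28.15
position: [0.4347, -0.2239, 0.2008]
tool_rot: [0.984, 1.31, -0.973]
ft_force: [0.6, -0.8, 1.0]
grip_width: 0.004
```

```bash
cat > kn.py <<'E'
from h import *
import sys
np.set_printoptions(precision=4,suppress=True)
p,Rm,s=pose(); im,d=get_image('wrist'); C=cam('wrist',p,Rm); cv2.imwrite(f'pics/{sys.argv[1]}.png',im[...,::-1]); np.savez(sys.argv[1]+'.npz',im=im,d=d,p=p,R=Rm)
P=cloud(C,d,np.ones(d.shape,bool)); r=np.linalg.norm(P[:,:2]-[.435,-.224],axis=1)
for z0,z1,n in((.090,.104,'bar'),(.058,.085,'disc')):
    Q=P[(r<.04)&(P[:,2]>z0)&(P[:,2]<z1)]
    if len(Q)<30: print(n,len(Q)); continue
    rect=cv2.minAreaRect(Q[:,:2].astype(np.float32)*1000); ev,V=np.linalg.eigh(np.cov(Q[:,:2].T))
    print(n,len(Q),Q.mean(0),rect,'axis',np.degrees(np.arctan2(V[1,1],V[0,1]))%180,np.sqrt(ev)*1000)
print(p,s['grip_width'],s['ft_force']); go(.435,-.224,.2,17.6)
E
python3 kn.py k1
```

```text
bar 771 [ 0.4342 -0.2244  0.0993] ((434.75177001953125, -225.84738159179688), (14.350367546081543, 45.620330810546875), 64.11724090576172) axis 153.94175989280427 [ 4.1311 13.084 ]
disc 2739 [ 0.433  -0.2209  0.0653] ((435.109619140625, -223.67318725585938), (75.52847290039062, 70.75743865966797), 76.31420135498047) axis 47.4810263268641 [17.7281 19.6787]
[ 0.4347 -0.2239  0.2008] 0.004238037458552451 [ 0.6301 -0.7884  0.9851]
now [ 0.4352 -0.2241  0.2013] yaw 17.4 j7 0.63 -> shift [ 1.3 -0.2 -0.1] roll -0.2
```

View pics/k1.png

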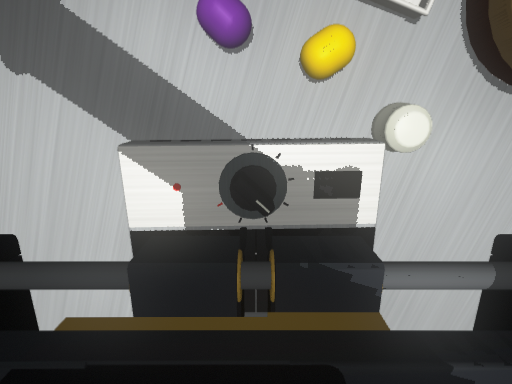

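The white pointer is at (262,205), to the lower right of the knob centre (253,187). The scale runs from about (252,148) clockwise to the red mark (220,205), which puts the knob at about 2.3 rad with ~107° to go. If I gripped the bar, the hand would swing into the pot near the end of the turn. So I'll push the bar's free end round with closed fingers, keeping the hand's orientation fixed.

```bash
cat > orb.py <<'E'
from h import *
import sys
C=np.array([.4345,-.225])
def F(b,n=24,a=16):
    b=np.radians(b); u=np.array([np.cos(b),np.sin(b)]); return C-(a*u+n*np.array([-u[1],u[0]]))/1000
if __name__=='__main__':
    p,Rm,s=pose(); print(p.round(4),s['ft_force'],s['torque'])
    for b,n in eval(sys.argv[1]):
        f=F(b,n); print(b,n,f.round(4),tool(p,Rm,[f[0],f[1],.076]).round(1))
E
python3 orb.py "[(-26,32)]"
```

```text
[ 0.4352 -0.2241  0.2013] [ 0.52749898 -0.09013262  0.54540673] [-0.04386801  0.06446549 -0.02003075]
-26 32 [ 0.4061 -0.2467] [124.7 -37.3  10.6]
```

Call:
jog_arm([
  [10,-37,11],
  [50,-37,11],
  [90,-37,11],
  [124,-37,11],
  [124,-37,11],
], claw=[0,0,0,0,0], roll=[0,0,0,0,0])

```text
time: 28.7
position: [0.4035, -0.2465, 0.0737]
tool_rot: [0.979, 1.315, -0.98]
ft_force: [0.3, -0.1, 0.6]
grip_width: 0.007
```

```bash
python3 orb.py "[(-26,24),(-41,24),(-56,24),(-71,24),(-86,24),(-101,24),(-116,24),(-131,24),(-140,24)]"
```

```text
[ 0.4035 -0.2465  0.0737] [ 0.30606091 -0.09381889  0.62351193] [-0.01400441  0.09463489  0.04528803]
-26 24 [ 0.4096 -0.2396] [-2.3  7.9 -4.7]
-41 24 [ 0.4067 -0.2326] [ -2.5   7.2 -12.2]
-56 24 [ 0.4057 -0.2252] [ -2.6   8.4 -19.6]
-71 24 [ 0.4066 -0.2177] [ -2.7  11.6 -26.5]
-86 24 [ 0.4094 -0.2107] [ -2.7  16.4 -32.3]
-101 24 [ 0.414  -0.2047] [ -2.7  22.5 -36.7]
-116 24 [ 0.4199 -0.2001] [ -2.7  29.6 -39.3]
-131 24 [ 0.4269 -0.1972] [ -2.6  37.1 -40. ]
-140 24 [ 0.4313 -0.1963] [ -2.5  41.6 -39.5]
```

Call:
jog_arm([
  [-1,8,-5],
  [-2,7,-12],
  [-2,8,-20],
  [-2,12,-26],
  [-2,12,-26],
], claw=[0,0,0,0,0], roll=[0,0,0,0,0])

```text
time: 29.2
position: [0.4091, -0.2168, 0.0771]
tool_rot: [0.981, 1.314, -0.975]
ft_force: [-0.6, -0.5, 0.7]
grip_width: 0.003
```

```bash
python3 orb.py "[(-86,24),(-101,24),(-116,24),(-131,24),(-140,24),(-150,24)]"; python3 kn.py k2
```

```text
[ 0.4091 -0.2168  0.0771] [-0.62775693 -0.51293286  0.67920145] [-0.0117712   0.18572614  0.02342263]
-86 24 [ 0.4094 -0.2107] [ 1.1  2.1 -5.7]
-101 24 [ 0.414  -0.2047] [  1.1   8.2 -10. ]
-116 24 [ 0.4199 -0.2001] [  1.2  15.3 -12.7]
-131 24 [ 0.4269 -0.1972] [  1.3  22.8 -13.4]
-140 24 [ 0.4313 -0.1963] [  1.3  27.3 -12.8]
-150 24 [ 0.4364 -0.1962] [  1.5  32.1 -11.4]
bar 362 [ 0.406  -0.2069  0.0976] ((405.8233337402344, -205.83949279785156), (12.009905815124512, 10.86546516418457), 60.08572769165039) axis 19.75424800327093 [1.2833 4.2335]
disc 2270 [ 0.4275 -0.2014  0.0645] ((428.73809814453125, -199.97714233398438), (63.44273376464844, 19.50577163696289), 11.840311050415039) axis 12.523544735264409 [ 4.6617 14.9499]
[ 0.4091 -0.2168  0.0771] 0.0033485936176841907 [-0.6278 -0.5129  0.6792]
now [ 0.409  -0.217   0.0768] yaw 17.5 j7 0.78 -> shift [-122.5   24.7   16.6] roll -0.1
```

Call:
jog_arm([
  [1,2,-6],
  [1,8,-10],
  [1,15,-13],
  [1,22,-13],
  [1,22,-13],
], claw=[0,0,0,0,0], roll=[0,0,0,0,0])

```text
time: 29.75
position: [0.4272, -0.1967, 0.0757]
tool_rot: [0.979, 1.315, -0.975]
ft_force: [-1.1, 1.5, 0.4]
grip_width: 0.003
```

```bash
python3 orb.py "[(-131,24),(-140,24),(-150,24),(-160,24)]"; python3 kn.py k3
```

```text
[ 0.4272 -0.1967  0.0757] [-1.08210441  1.53534118  0.43761351] [0.23010252 0.23890239 0.0012247 ]
-131 24 [ 0.4269 -0.1972] [-0.3 -0.4  0.3]
-140 24 [ 0.4313 -0.1963] [-0.2  4.   0.9]
-150 24 [ 0.4364 -0.1962] [-0.1  8.9  2.3]
-160 24 [ 0.4413 -0.197 ] [-0.  13.4  4.5]
bar 382 [ 0.4274 -0.1991  0.0986] ((429.52166748046875, -207.04112243652344), (13.13036823272705, 43.54444122314453), 16.380098342895508) axis 107.51892499836502 [ 3.1412 18.3383]
disc 415 [ 0.4242 -0.1929  0.0662] ((426.4213562011719, -192.08343505859375), (47.61781692504883, 12.980913162231445), 17.747289657592773) axis 18.737175391497402 [ 3.6563 10.6928]
[ 0.4272 -0.1967  0.0757] 0.0031110551694313233 [-1.0821  1.5353  0.4376]
now [ 0.427  -0.1971  0.0758] yaw 17.6 j7 0.76 -> shift [-123.7    1.5   30.2] roll -0.0
```

Call:
jog_arm([
  [0,4,1],
  [0,7,2],
  [0,9,3],
  [0,12,4],
  [0,12,4],
], claw=[0,0,0,0,0], roll=[0,0,0,0,0])

```text
time: 30.3
position: [0.4401, -0.1968, 0.0759]
tool_rot: [0.979, 1.315, -0.975]
ft_force: [-0.9, 3.4, -2.2]
grip_width: 0.0
```

```bash
python3 orb.py "[(-150,24),(-160,24),(-150,18)]"
```

```text
[ 0.4401 -0.1968  0.0759] [-0.88689441  3.44906186 -2.17753488] [0.63848116 0.1330471  0.03376135]
-150 24 [ 0.4364 -0.1962] [-0.2 -3.4 -1.7]
-160 24 [ 0.4413 -0.197 ] [-0.1  1.1  0.5]
-150 18 [ 0.4394 -0.2014] [-0.1 -2.1  4.2]
```

Call:
jog_arm([
  [0,1,2],
  [0,1,3],
  [0,2,4],
  [0,2,5],
  [0,2,5],
], claw=[0,0,0,0,0], roll=[0,0,0,0,0])

```text
time: 30.8
position: [0.4411, -0.197, 0.0751]
tool_rot: [0.982, 1.325, -0.974]
ft_force: [-8.4, 11.3, 7.1]
grip_width: 0.008
```

Call:
jog_arm([
  [0,-3,-5],
  [0,-5,-9],
  [-40,-5,-9],
  [-90,-5,10],
  [-125,-10,25],
], claw=[0,0,0,0,0], roll=[0,0,0,0,0])

```text
time: 31.3
position: [0.4388, -0.2244, 0.2029]
tool_rot: [0.983, 1.321, -0.971]
ft_force: [1.2, -0.2, 0.2]
grip_width: 0.005
```

```bash
python3 kn.py k4; python3 -c "
from h import *
go(.43,.219,.25,107)"
```

```text
bar 773 [ 0.4345 -0.2244  0.0993] ((434.8719177246094, -225.7296142578125), (45.47608947753906, 14.324943542480469), 47.15261459350586) axis 47.287565816831176 [ 4.161  12.9194]
disc 2706 [ 0.4333 -0.2211  0.0653] ((435.6129150390625, -225.41754150390625), (72.51786041259766, 71.57965850830078), 2.2481398582458496) axis 157.12434018978487 [18.1182 19.5406]
[ 0.4388 -0.2244  0.2029] 0.005319843887630207 [ 1.248  -0.1824  0.228 ]
now [ 0.4413 -0.2296  0.2086] yaw 17.4 j7 0.64 -> shift [ 8.3 -4.5 -7.3] roll -0.2
now [ 0.4413 -0.2296  0.2086] yaw 17.4 j7 0.64 -> shift [ -45.1  124.3 -430.8] roll -89.6
```

View pics/k4.png

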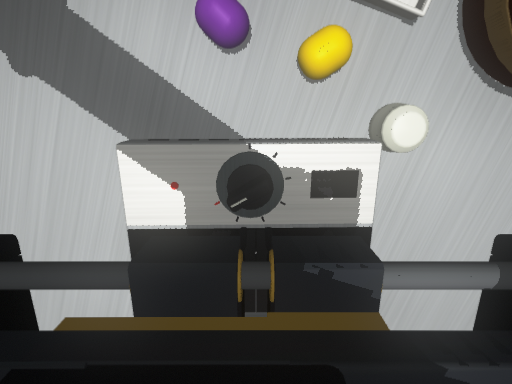

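The pointer is now on the red end mark: bar axis 47°/−133°, as predicted for full heat, and pushing further met a hard stop. Next are the duck eggs, starting with the one nearest.

Call:
jog_arm([
  [-40,10,-40],
  [-40,60,-259],
  [-40,60,-259],
  [-40,60,-259],
  [-40,60,-259],
], claw=[30,56,56,56,56], roll=[-8.5,-17,-25.5,-34,-42], force=10)

```text
time: 31.85
position: [0.423, 0.0068, 0.246]
tool_rot: [0.415, 1.498, -0.412]
ft_force: [0.3, 0.2, 0.4]
grip_width: 0.371
```

```bash
python3 -c "
from h import *
go(.4195,.038,.14,81)"
```

```text
now [0.423  0.0068 0.246 ] yaw 59.6 j7 0.8 -> shift [105.7  24.1 -22. ] roll -21.4
```

Call:
jog_arm([
  [30,24,-22],
  [60,24,-22],
  [100,24,-22],
  [106,24,-22],
  [106,24,-22],
], claw=[56,56,56,56,56], roll=[-8,-16,-21,-21,-21])

```text
time: 32.35
position: [0.4194, 0.0375, 0.1396]
tool_rot: [0.127, 1.535, -0.134]
ft_force: [-0.1, -0.4, 0.3]
grip_width: 0.641
```

Run:
```python
from h import *
from wl import look
print(get_state()['grip_width'])
look('w5')
go(.4195,.038,.0195,81)
z=np.load('w5.npz'); C=cam('wrist',z['p'],z['R']); P=cloud(C,z['d'],np.ones((384,512),bool)); Q=P[(P[:,2]>.017)&(P[:,2]<.026)&(P[:,1]<.03)&(P[:,1]>-.03)&(P[:,0]>.36)&(P[:,0]<.55)]
print(np.histogram(Q[:,1],12))
```

```text
0.6414922203543594
32.35 [0.4194 0.0375 0.1396] [0.166  0.9861]
duck [455. 169.] [0.4307 0.2234] 0.051837234992833034 (68, 49) 21.70821167349888 [0.4301 0.2237] 3138
duck [256. 191.] [0.4213 0.038 ] 0.05185745413102771 (66, 47) 175.74442813907575 [0.42  0.038] 2760
duck [463. 237.] [0.5029 0.238 ] 0.05046344433266868 (68, 24) 48.884752769898654 [0.5011 0.2341] 971
now [0.4204 0.0378 0.1409] yaw 80.5 j7 1.12 -> shift [121.3   0.2  -5. ] roll -0.5
(array([103, 433, 321,  35,  40,  42,  37,  38,  36,  41,  38,  31]), array([-0.0133, -0.0097, -0.0061, -0.0025,  0.0011,  0.0047,  0.0083,
        0.0119,  0.0155,  0.0191,  0.0227,  0.0263,  0.0299]))
```

Call:
jog_arm([
  [35,1,-4],
  [70,1,-4],
  [100,1,-4],
  [115,1,-4],
  [121,1,-4],
], claw=[53,53,53,53,53], roll=[-3,-3,-3,-3,-3])

```text
time: 32.9
position: [0.4218, 0.0386, 0.0203]
tool_rot: [0.087, 1.534, -0.094]
ft_force: [-0.9, 0.5, -0.1]
grip_width: 0.61
```

Call:
jog_arm([
  [0,0,0],
  [0,0,0],
  [0,0,0],
  [0,0,0],
  [0,0,0],
], claw=[53,42,42,42,42], roll=[0,0,0,0,0])

```text
time: 33.4
position: [0.4235, 0.039, 0.0217]
tool_rot: [0.088, 1.531, -0.093]
ft_force: [-0.7, -1.0, 6.8]
grip_width: 0.546
```

Call:
jog_arm([
  [0,0,0],
  [0,0,0],
], claw=[42,42], roll=[0,0])

```text
time: 33.6
position: [0.4237, 0.0392, 0.022]
tool_rot: [0.089, 1.531, -0.092]
ft_force: [0.1, -0.5, -0.5]
grip_width: 0.546
```

Call:
jog_arm([
  [-15,0,0],
  [-50,0,0],
  [-100,0,0],
  [-150,0,0],
  [-160,0,0],
], claw=[42,42,42,42,42], roll=[0,0,8,16,24])

```text
time: 34.1
position: [0.4204, 0.0408, 0.1875]
tool_rot: [0.431, 1.484, -0.411]
ft_force: [0.8, 0.9, -1.1]
grip_width: 0.545
```

```bash
python3 -c "
from h import *
go(.6583,.094,.18,30);print(get_state()['grip_width'])"
```

```text
now [0.4204 0.0408 0.1875] yaw 59.1 j7 0.72 -> shift [ 18.5 167.7 176.1] roll 29.1
0.5448029872645859
```

Call:
jog_arm([
  [14,168,176],
  [14,168,176],
  [14,168,176],
  [14,168,176],
  [14,168,176],
], claw=[42,42,42,42,42], roll=[8,16,24,29,29])

```text
time: 34.6
position: [0.6597, 0.0957, 0.1835]
tool_rot: [0.829, 1.372, -0.792]
ft_force: [-0.1, 0.8, -0.0]
grip_width: 0.542
```

Call:
jog_arm([
  [0,0,0],
  [0,0,0],
  [0,0,0],
], claw=[42,42,42], roll=[0,0,0])

```text
time: 34.9
position: [0.6586, 0.0951, 0.1832]
tool_rot: [0.829, 1.373, -0.794]
ft_force: [-0.4, -0.2, -1.1]
grip_width: 0.549
```

Run:
```python
from h import *
np.set_printoptions(precision=4,suppress=True)
go(.6583,.094,.029,30)
p,Rm,s=pose(); im,d=get_image('wrist'); C=cam('wrist',p,Rm); cv2.imwrite('pics/cr1.png',im[...,::-1]); print(s['grip_width'])
P=cloud(C,d,np.ones(d.shape,bool)); r=np.linalg.norm(P[:,:2]-[.6813,.0542],axis=1)
Q=P[(r>.075)&(r<.115)&(P[:,2]>.086)&(P[:,2]<.098)]
x=np.linalg.lstsq(np.c_[2*Q[:,:2],np.ones(len(Q))],(Q[:,:2]**2).sum(1),rcond=None)[0]; print('rim',x[:2],np.sqrt(x[2]+x[0]**2+x[1]**2),np.median(Q[:,2]),len(Q))
F=P[(r<.07)&(P[:,2]<.03)];print('floor',np.median(F[:,2]),len(F))
```

```text
now [0.6586 0.0951 0.1832] yaw 30.0 j7 0.52 -> shift [154.1  -6.7  -2.7] roll 0.0
0.5487192980314656
rim [0.6802 0.0573] 0.09221081378609944 0.09276662104384956 3292
floor 0.011125219589207869 4310
```

View pics/cr1.png

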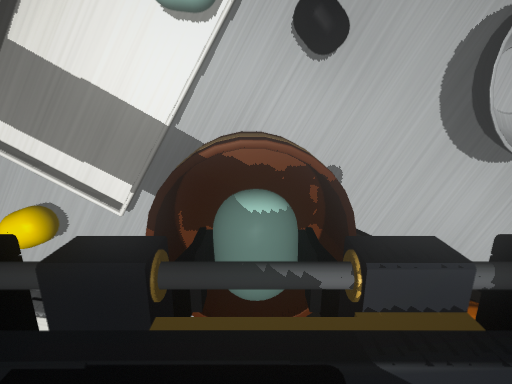

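The duck egg is held at (256,245) over the free crock floor.

Call:
jog_arm([
  [30,-6,-2],
  [65,-6,-2],
  [100,-6,-2],
  [128,-6,-2],
  [128,-6,-2],
], claw=[42,42,42,42,42], roll=[0,0,0,0,0])

```text
time: 35.45
position: [0.6542, 0.0937, 0.0529]
tool_rot: [0.828, 1.378, -0.796]
ft_force: [0.7, 0.4, 0.1]
grip_width: 0.543
```

Call:
jog_arm([
  [10,0,0],
  [17,0,0],
  [22,0,0],
  [24,0,0],
  [24,0,0],
], claw=[42,42,42,42,42], roll=[0,0,0,0,0])

```text
time: 35.95
position: [0.6554, 0.0937, 0.0292]
tool_rot: [0.828, 1.378, -0.796]
ft_force: [-0.3, 1.1, -1.3]
grip_width: 0.547
```

```bash
python3 -c "
from h import *
go(.6583,.094,.029,30);print(get_state()['grip_width'],get_state()['ft_force'])"
```

```text
now [0.6554 0.0937 0.0292] yaw 30.0 j7 0.59 -> shift [0.4 2.6 1.2] roll -0.0
0.5466218896429877 [-0.28875221  1.07142094 -1.29871964]
```

Call:
jog_arm([
  [1,0,0],
  [1,0,0],
  [1,0,0],
  [1,0,0],
  [1,0,0],
], claw=[42,42,49,52,56], roll=[0,0,0,0,0])

```text
time: 36.45
position: [0.6555, 0.0937, 0.0282]
tool_rot: [0.828, 1.378, -0.796]
ft_force: [-0.2, -0.5, 0.9]
grip_width: 0.615
```

Call:
jog_arm([
  [0,0,0],
  [-10,0,0],
  [-35,0,0],
  [-80,0,0],
  [-130,0,0],
], claw=[59,59,59,59,59], roll=[0,0,0,0,0])

```text
time: 36.95
position: [0.6493, 0.0934, 0.1589]
tool_rot: [0.827, 1.379, -0.798]
ft_force: [0.4, 0.8, -0.1]
grip_width: 0.675
```

Run:
```python
from h import *
from wl import look
look('w6',.075,.012)
go(.43,.222,.17,108)
```

```text
36.95 [0.6493 0.0934 0.1589] [0.866  0.4991]
hen [222. 251.] [0.6625 0.0208] 0.012546089246654972 (50, 31) 4.334960199459061 [0.6582 0.0138] 741
duck [257. 188.] [0.6556 0.0938] 0.05906819304371811 (65, 47) 121.09089156349128 [0.655  0.0953] 2465
now [0.6547 0.0936 0.1697] yaw 29.9 j7 0.52 -> shift [ -11.4 -130.4 -223.2] roll -78.1
```

Call:
jog_arm([
  [-5,-130,-223],
  [-5,-130,-223],
  [-5,-130,-223],
  [-5,-130,-223],
  [-5,-130,-223],
], claw=[59,59,59,59,59], roll=[-8.5,-17,-25.5,-34,-42])

```text
time: 37.5
position: [0.4331, 0.2205, 0.1643]
tool_rot: [0.252, 1.505, -0.231]
ft_force: [0.6, 1.1, 0.1]
grip_width: 0.678
```

Call:
jog_arm([
  [0,0,0],
  [10,0,0],
  [20,0,0],
  [30,0,0],
  [30,0,0],
], claw=[59,59,59,59,59], roll=[-8.5,-17,-25.5,-34,-36])

```text
time: 38.0
position: [0.4342, 0.22, 0.1336]
tool_rot: [-0.253, 1.504, 0.247]
ft_force: [0.3, -0.9, 0.5]
grip_width: 0.679
```

Run:
```python
from h import *
from wl import look
look('w7',.075,.012)
go(.43,.222,.0195,108)
```

```text
38.0 [0.4342 0.22   0.1336] [-0.3156  0.9488]
hen [488.  58.] [0.2689 0.3631] 0.019820940015257013 (44, 16) 95.98128869243774 [0.2693 0.3618] 1121
duck [258. 184.] [0.4293 0.2205] 0.05190656380661439 (63, 46) 14.797426555176742 [0.4283 0.2194] 2779
duck [237. 251.] [0.4997 0.2203] 0.049327163211223816 (48, 26) 109.49629777135065 [0.5011 0.2213] 919
now [0.4346 0.2202 0.1342] yaw 108.3 j7 1.34 -> shift [114.3   4.5  -9.7] roll 0.3
```

Run:
```python
from h import *
for n in('w1','w5','w7'):
    z=np.load(n+'.npz'); C=cam('wrist',z['p'],z['R']); P=cloud(C,z['d'],np.ones((384,512),bool))
    Q=P[(P[:,2]>.020)&(P[:,2]<.0245)&(P[:,0]>.39)&(P[:,0]<.47)]
    for a,b in((-.03,.005),(.25,.29)):
        q=Q[(Q[:,1]>a)&(Q[:,1]<b)]
        if len(q)>20: print(n,np.percentile(q[:,1],[2,20,50,80,98]).round(4),len(q))
```

```text
w1 [-0.0096 -0.006  -0.0051 -0.0043 -0.0035] 124
w1 [0.2682 0.2691 0.2699 0.2714 0.2742] 153
w5 [-0.0103 -0.0081 -0.0055 -0.0044 -0.0037] 198
w5 [0.2681 0.2691 0.27   0.271  0.2735] 433
w7 [-0.0094 -0.0061 -0.0053 -0.0044 -0.0033] 512
w7 [0.2683 0.2692 0.27   0.2714 0.275 ] 224
```

Call:
jog_arm([
  [35,3,-11],
  [70,3,-11],
  [95,3,-11],
  [108,3,-11],
  [114,3,-11],
], claw=[55,55,55,55,55], roll=[0,0,0,0,0])

```text
time: 38.55
position: [0.4291, 0.2199, 0.0192]
tool_rot: [-0.252, 1.504, 0.246]
ft_force: [0.4, -0.2, -0.6]
grip_width: 0.635
```

Call:
jog_arm([
  [0,0,0],
  [0,0,0],
  [0,0,0],
  [0,0,0],
  [0,0,0],
], claw=[55,42,42,42,42], roll=[0,0,0,0,0])

```text
time: 39.05
position: [0.4301, 0.2205, 0.0203]
tool_rot: [-0.251, 1.502, 0.247]
ft_force: [-0.3, -0.5, 4.5]
grip_width: 0.552
```

Call:
jog_arm([
  [0,0,0],
  [0,0,0],
], claw=[42,42], roll=[0,0])

```text
time: 39.25
position: [0.43, 0.2206, 0.0204]
tool_rot: [-0.251, 1.502, 0.247]
ft_force: [0.1, 0.4, 2.4]
grip_width: 0.55
```

Call:
jog_arm([
  [-15,0,0],
  [-50,0,0],
  [-100,0,0],
  [-150,0,0],
  [-160,0,0],
], claw=[42,42,42,42,42], roll=[0,0,0,0,0])

```text
time: 39.75
position: [0.4238, 0.2214, 0.1857]
tool_rot: [-0.246, 1.494, 0.251]
ft_force: [0.7, -0.1, -0.5]
grip_width: 0.549
```

```bash
python3 -c "
from h import *
go(.7275,.0555,.18,90);print(get_state()['grip_width'])"
```

```text
now [0.4238 0.2214 0.1857] yaw 108.3 j7 1.29 -> shift [  21.9 -252.8  235.3] roll 18.3
0.5487607372114538
```

Call:
jog_arm([
  [14,-253,235],
  [14,-253,235],
  [14,-253,235],
  [14,-253,235],
  [14,-253,235],
], claw=[42,42,42,42,42], roll=[6,12,18,18,18])

```text
time: 40.25
position: [0.6424, 0.1005, 0.1844]
tool_rot: [0.004, 1.512, 0.015]
ft_force: [-0.4, -0.1, 0.5]
grip_width: 0.55
```

```bash
python3 -c "
from h import *
go(.7275,.0555,.17,90)"
```

```text
now [0.6424 0.1005 0.1844] yaw 90.4 j7 1.56 -> shift [ 18.8 -45.7  83.8] roll 0.4
```

Call:
jog_arm([
  [10,-46,84],
  [15,-46,84],
  [15,-46,84],
  [15,-46,84],
  [15,-46,84],
], claw=[42,42,42,42,42], roll=[0,0,0,0,0])

```text
time: 40.75
position: [0.7266, 0.0562, 0.1731]
tool_rot: [0.004, 1.513, 0.016]
ft_force: [-0.3, 0.0, -0.8]
grip_width: 0.545
```

```bash
python3 -c "
from h import *
go(.7275,.0555,.0285,90);print(get_state()['grip_width'])"
```

```text
now [0.7266 0.0562 0.1731] yaw 90.4 j7 1.7 -> shift [144.4  -2.6  -7.5] roll 0.4
0.5449354782492875
```

Call:
jog_arm([
  [30,-3,-8],
  [65,-3,-8],
  [95,-3,-8],
  [120,-3,-8],
  [120,-3,-8],
], claw=[42,42,42,42,42], roll=[0,0,0,0,0])

```text
time: 41.25
position: [0.722, 0.0574, 0.0497]
tool_rot: [0.004, 1.52, 0.019]
ft_force: [-0.6, 0.7, -0.6]
grip_width: 0.547
```

Call:
jog_arm([
  [10,0,0],
  [17,0,0],
  [22,0,0],
  [24,0,0],
  [24,0,0],
], claw=[42,42,42,42,42], roll=[0,0,0,0,0])

```text
time: 41.75
position: [0.724, 0.0582, 0.0273]
tool_rot: [0.004, 1.518, 0.02]
ft_force: [-1.9, 1.3, 4.0]
grip_width: 0.547
```

Call:
jog_arm([
  [0,0,0],
  [0,0,0],
  [0,0,0],
  [0,0,0],
  [0,0,0],
], claw=[45,49,52,56,59], roll=[0,0,0,0,0])

```text
time: 42.25
position: [0.724, 0.0581, 0.0272]
tool_rot: [0.004, 1.518, 0.02]
ft_force: [-0.4, -0.3, -0.5]
grip_width: 0.653
```

Call:
jog_arm([
  [0,0,0],
  [-10,0,0],
  [-35,0,0],
  [-80,0,0],
  [-130,0,0],
], claw=[59,59,59,59,59], roll=[0,0,0,0,0])

```text
time: 42.75
position: [0.716, 0.056, 0.1576]
tool_rot: [0.004, 1.521, 0.019]
ft_force: [-0.2, 0.6, -0.2]
grip_width: 0.678
```

Run:
```python
from h import *
from wl import look
look('w8',.075,.012)
go(.513,.227,.17,119)
```

```text
42.75 [0.716  0.056  0.1576] [-0.01    0.9998]
duck [291. 124.] [0.6554 0.0971] 0.05341680373255916 (64, 49) 114.65030240144887 [0.658  0.0908] 1038
duck [255. 192.] [0.7269 0.0584] 0.05891186321734415 (68, 49) 177.42121758296048 [0.7256 0.0581] 2504
now [0.721  0.0553 0.1693] yaw 90.6 j7 1.7 -> shift [ -11.4  173.8 -206. ] roll -28.4
```

Call:
jog_arm([
  [-5,174,-206],
  [-5,174,-206],
  [-5,174,-206],
  [-5,174,-206],
  [-5,174,-206],
], claw=[57,57,57,57,57], roll=[0,-8,-16,-24,-28])

```text
time: 43.3
position: [0.5245, 0.2179, 0.1641]
tool_rot: [-0.389, 1.465, 0.391]
ft_force: [0.5, 1.2, -0.4]
grip_width: 0.655
```

```bash
python3 -c "
from h import *
go(.513,.227,.14,119)"
```

```text
now [0.5245 0.2179 0.1641] yaw 118.7 j7 1.7 -> shift [23.4 13.8 -7.3] roll -0.3
```

Call:
jog_arm([
  [23,14,-7],
  [23,14,-7],
  [23,14,-7],
  [23,14,-7],
], claw=[57,57,57,57], roll=[0,0,0,0])

```text
time: 43.7
position: [0.5153, 0.2255, 0.1416]
tool_rot: [-0.387, 1.464, 0.387]
ft_force: [0.7, -0.3, 1.2]
grip_width: 0.654
```

Run:
```python
from h import *
from wl import look
look('w9',.075,.012)
go(.513,.227,.0195,119)
z=np.load('w9.npz'); C=cam('wrist',z['p'],z['R']); im=z['im']; H,S,V=cv2.split(cv2.cvtColor(im,cv2.COLOR_RGB2HSV)); P=cloud(C,z['d'],(H>70)&(H<105)&(S>40)&(V>60)); P=P[P[:,2]>.04]; P=P[P[:,0]>.46]
print(len(P),P.mean(0),P[P[:,2]>.049].mean(0))
```

```text
43.7 [0.5153 0.2255 0.1416] [-0.4777  0.8784]
duck [259. 184.] [0.5145 0.2273] 0.05182463003883269 (65, 46) 25.966010590992596 [0.5135 0.2264] 2707
now [0.5153 0.2256 0.1416] yaw 118.5 j7 1.67 -> shift [121.7   4.4  -9.8] roll -0.5
2515 [0.5223 0.2114 0.0486] [0.5291 0.2064 0.0535]
```

View pics/w9.png

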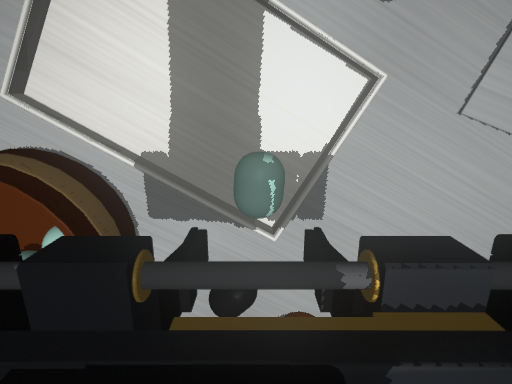

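The last duck egg is at (259,184), close to the tray corner. I'll turn the jaws ~7° so the outer finger clears the wall.

Call:
jog_arm([
  [30,3,-9],
  [60,3,-9],
  [90,3,-9],
  [110,3,-9],
  [120,3,-9],
], claw=[53,53,53,53,53], roll=[-6,-6,-6,-6,-6])

```text
time: 44.25
position: [0.5147, 0.2241, 0.0197]
tool_rot: [-0.47, 1.449, 0.462]
ft_force: [-0.2, 0.3, 0.8]
grip_width: 0.612
```

Call:
jog_arm([
  [0,0,0],
  [0,0,0],
  [0,0,0],
  [0,0,0],
  [0,0,0],
], claw=[53,42,42,42,42], roll=[0,0,0,0,0])

```text
time: 44.75
position: [0.5152, 0.2245, 0.0205]
tool_rot: [-0.469, 1.448, 0.462]
ft_force: [0.0, -0.0, 0.1]
grip_width: 0.566
```

Call:
jog_arm([
  [0,0,0],
  [0,0,0],
], claw=[42,42], roll=[0,0])

```text
time: 44.95
position: [0.5153, 0.2247, 0.0208]
tool_rot: [-0.469, 1.447, 0.463]
ft_force: [0.7, 0.1, -0.9]
grip_width: 0.566
```

Call:
jog_arm([
  [-15,0,0],
  [-50,0,0],
  [-100,0,0],
  [-150,0,0],
  [-160,0,0],
], claw=[42,42,42,42,42], roll=[0,0,0,0,0])

```text
time: 45.45
position: [0.5075, 0.2231, 0.188]
tool_rot: [-0.465, 1.437, 0.464]
ft_force: [1.1, 0.0, -0.5]
grip_width: 0.561
```

```bash
python3 -c "
from h import *
go(.658,.0155,.18,150);print(get_state()['grip_width'])"
```

```text
now [0.5075 0.2231 0.188 ] yaw 124.3 j7 1.74 -> shift [  14.7 -256.1    6.1] roll -25.7
0.5605244145365408
```

Call:
jog_arm([
  [8,-256,6],
  [8,-256,6],
  [8,-256,6],
  [8,-256,6],
  [8,-256,6],
], claw=[42,42,42,42,42], roll=[-6,-12,-18,-24,-25])

```text
time: 45.95
position: [0.6534, 0.0206, 0.1866]
tool_rot: [-0.812, 1.335, 0.782]
ft_force: [1.3, 0.8, -1.3]
grip_width: 0.562
```

Call:
jog_arm([
  [0,0,0],
  [0,0,0],
  [0,0,0],
], claw=[42,42,42], roll=[0,0,0])

```text
time: 46.25
position: [0.6529, 0.022, 0.1864]
tool_rot: [-0.811, 1.335, 0.784]
ft_force: [0.2, 0.9, 0.2]
grip_width: 0.563
```

```bash
python3 -c "
from h import *
go(.658,.0155,.0285,150);p,Rm,s=pose();print(s['grip_width'],Rm[:,0])
im,d=get_image('wrist'); cv2.imwrite('pics/cr3.png',im[...,::-1])"
```

```text
now [0.6529 0.022  0.1864] yaw 149.3 j7 2.69 -> shift [157.6   0.8 -12.5] roll -0.7
0.5626939943780969 [ 0.07702867  0.02463645 -0.99672445]
```

View pics/cr3.png

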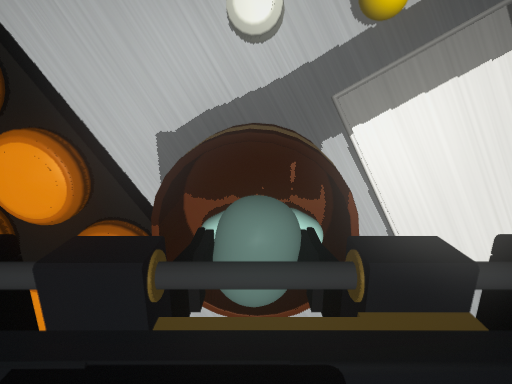

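The joint-7 reading is at its limit, so I'm rolling back to a safe jaw direction of about 126°, which also clears the eggs already placed.

Call:
jog_arm([
  [0,0,0],
  [0,0,0],
  [0,0,0],
  [0,0,0],
  [0,0,0],
], claw=[42,42,42,42,42], roll=[8,16,24,24,24])

```text
time: 46.8
position: [0.6524, 0.0258, 0.1865]
tool_rot: [-0.485, 1.433, 0.486]
ft_force: [0.4, 0.2, -0.6]
grip_width: 0.561
```

Run:
```python
from h import *
np.set_printoptions(precision=4,suppress=True)
go(.658,.0145,.0285,125);p,Rm,s=pose();print(s['grip_width'],Rm[:,0])
im,d=get_image('wrist'); C=cam('wrist',p,Rm); cv2.imwrite('pics/cr4.png',im[...,::-1])
H,S,V=cv2.split(cv2.cvtColor(im,cv2.COLOR_RGB2HSV)); m=((H>70)&(H<105)&(S>40)&(V>60)).astype(np.uint8)
n,lab,st,ce=cv2.connectedComponentsWithStats(m)
for i in range(1,n):
    if st[i,4]>100: P=cloud(C,d,lab==i); print(ce[i],st[i,4],np.median(P,0),P[:,2].min(),P[:,2].max())
```

```text
now [0.6524 0.0258 0.1865] yaw 125.9 j7 2.29 -> shift [157.6  -8.6 -14.3] roll 0.9
0.5608350960101366 [ 0.0769  0.0256 -0.9967]
[271.6613 226.2054] 6632 [0.637  0.0203 0.2063] 0.030296114061175883 0.21886436264655537
[253.285  295.8156] 835 [0.6639 0.0337 0.2156] 0.20694800648506714 0.2722056933873349
```

Call:
jog_arm([
  [15,-9,-14],
  [50,-9,-14],
  [90,-9,-14],
  [125,-9,-14],
  [130,-9,-14],
], claw=[42,42,42,42,42], roll=[0,0,0,0,0])

```text
time: 47.35
position: [0.6527, 0.0141, 0.0512]
tool_rot: [-0.485, 1.441, 0.489]
ft_force: [-0.6, 0.1, -1.8]
grip_width: 0.564
```

```bash
python3 -c "
from h import *
go(.658,.0145,.0285,125);print(get_state()['ft_force'])"
```

```text
now [0.6527 0.0141 0.0512] yaw 126.0 j7 2.39 -> shift [23.  -2.3  2.9] roll 1.0
[-0.62262882  0.099486   -1.7549408 ]
```

Call:
jog_arm([
  [8,-2,3],
  [15,-2,3],
  [20,-2,3],
  [22,-2,3],
  [22,-2,3],
], claw=[42,42,42,42,42], roll=[0,0,0,0,0])

```text
time: 47.85
position: [0.6582, 0.0147, 0.03]
tool_rot: [-0.485, 1.44, 0.489]
ft_force: [0.9, 0.2, -1.4]
grip_width: 0.562
```

Call:
jog_arm([
  [1,0,0],
  [1,0,0],
], claw=[42,42], roll=[0,0])

```text
time: 48.05
position: [0.6586, 0.0147, 0.0296]
tool_rot: [-0.485, 1.439, 0.489]
ft_force: [-0.7, -0.4, -0.5]
grip_width: 0.563
```

Call:
jog_arm([
  [1,0,0],
  [2,0,0],
  [2,0,0],
], claw=[42,42,42], roll=[0,0,0])

```text
time: 48.35
position: [0.6588, 0.0147, 0.0276]
tool_rot: [-0.485, 1.439, 0.489]
ft_force: [-0.2, 0.1, -0.9]
grip_width: 0.564
```

Call:
jog_arm([
  [0,0,0],
  [0,0,0],
  [0,0,0],
  [0,0,0],
  [0,0,0],
], claw=[47,50,53,56,59], roll=[0,0,0,0,0])

```text
time: 48.85
position: [0.6589, 0.0147, 0.0277]
tool_rot: [-0.485, 1.439, 0.489]
ft_force: [0.5, -0.4, 0.4]
grip_width: 0.656
```

Call:
jog_arm([
  [0,0,0],
  [-10,0,0],
  [-35,0,0],
  [-80,0,0],
  [-130,0,0],
], claw=[59,59,59,59,59], roll=[0,0,0,0,0])

```text
time: 49.35
position: [0.6486, 0.0113, 0.1581]
tool_rot: [-0.485, 1.441, 0.489]
ft_force: [1.1, 1.2, 0.6]
grip_width: 0.681
```

Call:
jog_arm([
  [-60,0,0],
  [-80,0,0],
  [-80,100,-100],
  [-80,140,-140],
  [-80,160,-160],
], claw=[59,59,59,59,59], roll=[0,0,0,0,0])

```text
time: 49.85
position: [0.4939, 0.0325, 0.2287]
tool_rot: [-0.485, 1.441, 0.488]
ft_force: [-0.6, 0.6, 0.4]
grip_width: 0.679
```

Run:
```python
from h import *
np.set_printoptions(precision=4,suppress=True)
print(get_state()['position'])
for n in('top','scene'):
    im,d=get_image(n); C=cam(n); np.savez(n+'9.npz',im=im,d=d); cv2.imwrite(f'pics/{n}9.png',im[...,::-1])
    P=cloud(C,d,np.ones(d.shape,bool)); r=np.linalg.norm(P[:,:2]-[.4925,-.405],axis=1)
    Q=P[(r<.03)&(P[:,2]>.222)&(P[:,2]<.242)]; print(n,'lid knob',len(Q),(Q.min(0)+Q.max(0))/2)
    Q=P[(np.linalg.norm(P[:,:2]-[.4345,-.225],axis=1)<.035)&(P[:,2]>.088)&(P[:,2]<.105)]
    if len(Q)>20: e,V=np.linalg.eigh(np.cov(Q[:,:2].T)); print('bar',np.degrees(np.arctan2(V[1,1],V[0,1]))%180,len(Q))
    H,S,V=cv2.split(cv2.cvtColor(im,cv2.COLOR_RGB2HSV)); m=((H>70)&(H<105)&(S>25)&(V>60)).astype(np.uint8)
    k,lab,st,ce=cv2.connectedComponentsWithStats(m)
    for i in range(1,k):
        if st[i,4]>30: P=cloud(C,d,lab==i); print('duck',ce[i],st[i,4],np.median(P,0)) if len(P) else 0
im=np.load('top9.npz')['im'][75:260,110:490]; cv2.imwrite('pics/fin.png',cv2.resize(im,None,fx=2.1,fy=2.1,interpolation=cv2.INTER_CUBIC)[...,::-1])
```

```text
[0.4939 0.0325 0.2287]
top lid knob 161 [ 0.4915 -0.4035  0.23  ]
bar 47.005405955618365 103
duck [246.9763 117.7458] 295 [0.7191 0.0571 0.052 ]
duck [261.4334 140.4983] 293 [0.6542 0.0177 0.0523]
duck [233.3775 141.7848] 302 [0.6504 0.0959 0.0517]
scene lid knob 66 [ 0.4929 -0.4036  0.2299]
duck [21.1604 25.5083] 2219 [ 0.8783 -2.4955 -0.5079]
duck [308.3636   3.3471] 121 [-0.4868 -1.0455 -0.1045]
duck [219.0387 242.5951] 284 [0.6604 0.0238 0.0498]
duck [206.3168 264.6271] 303 [0.7254 0.065  0.0506]
duck [233.0827 262.0338] 266 [0.6586 0.1001 0.051 ]
```

View pics/fin.png

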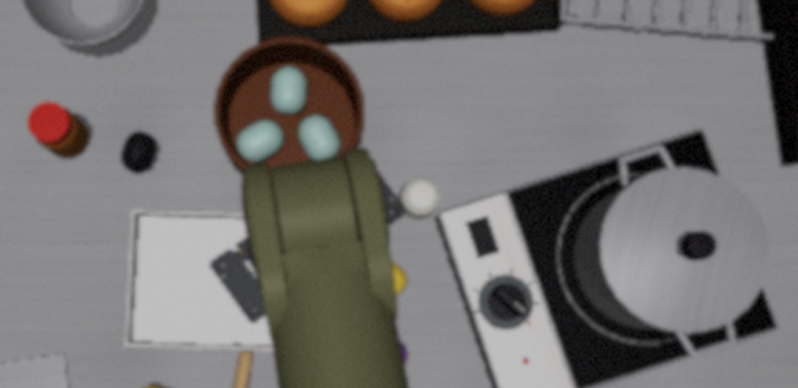

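All three duck eggs are in the crock, at (288,90), (260,140) and (318,137). The lid is seated, the pointer is at the red mark, and the jar and timer stand where they were. I'll hand in now.

```bash
python3 -c "
from h import *
print(order.close_job()); s=get_state(); print(s['time'],s['ft_force'])"
```

```text
the job is handed in; nothing more can be done
None
the job is handed in; nothing more can be done
```

The job is handed in at about 50 s of the 210 s allowed. All three hen's eggs are in the steamer pot with the lid on, the heat knob is at its clockwise stop, and all three duck eggs are in the crock.

**Last checks before handing in:**
- **Hen's eggs:** when last seen, before the lid went on, all three had settled, within about 45 mm of the pot's axis. They could not be seen after that.
- **Lid:** the knob is about 2 mm from the pot's axis. Tilt measured about 0.003 rad just after it was placed.
- **Heat knob:** I pushed it round with closed fingers rather than gripping it, because the hand would have swung into the pot. It met a hard stop at about 14 N. The bar stands at 47°, with the pointer on the red end mark.
- **Duck eggs:** all three lie about 40–50 mm from the crock's axis, with the tops at the right height.
- **Jar and timer:** they look untouched in the final picture; I did not measure them again. I left the look-alikes alone.

**What did not go as planned:**
- **Joint 7:** it read 2.69, right at its limit, while I carried the last duck egg. I rolled it back straight away.
- **Gripper tilt:** the gripper had gradually tilted by about 4.5° by the end, and I allowed for this when setting the last egg down.

The hand-in reported no verdict, and I could not take a reading afterwards.

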